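# Fit sockets to the handpiece holders and hang them on the bench rail

## Task

First press a brass socket into every holder that stands on the bench, while it stands there, until the shoulder sits flat on the block all round, and push no harder once it is home. Then hook each fitted holder over the open left part of the rail and slide it along under the retaining rod to an index mark, one holder to a mark, its arm centred on the flag, and leave it hanging at rest. Leave the loupe and the ring clamp where they lie; spare sockets stay over.

Things in the scene. Friction and masses are not known exactly. Their poses are not given: they have to be found in the camera images.
- rail: accessory rail, fixed: flat aluminium bar 8 mm thick (x), 400 mm long (y), 50 mm high, polished, top edge at z = 160 mm, on end posts. Origin on the bench under the bar's middle; y along the bar to the left, front is -x: there the holders' blocks hang. An 8 mm retaining rod runs straight above the bar, its axis 20 mm above the top edge, from the right (-y) end to y = +75 mm
- rail_gate (a point): middle of the open left part of the bar (y = +80 to +170 mm on the rail), on its top edge, here y = +123; only here can a hook be lowered on to the bar or lifted off. A hook resting on the bar slides freely under the rod with 9 mm of play above its bridge, and under the collars with 7 mm
- mark_0: brass index collar (12 mm in diameter) with an upright flag (3 x 10 x 30 mm, 11 mm along +x), fixed on the retaining rod: one of three marks. Origin on the rod's axis, 20 mm above the bar's top edge; y along the rail, same axes as the rail
- mark_1: index collar with flag, the same as mark_0
- mark_2: index collar with flag, the same as mark_0
- holder_0: hook-on tool holder, aluminium, 0.2 to 0.3 kg, stands loose on its block (80 x 50 x 28 mm, x -40 to 40). Arm at the back of the block, x 30 to 40, 30 mm wide (y) to z = 79 mm; above it the grip tab, 24 mm wide, 10 thick, to z = 140: grip it closing along y at x = 35, z = 125, clear of rod and collars once hung. Origin: centre of block's underside, z up, x towards arm and hook. May be absent
- holder_0_seat (a point): centre of the bore's mouth on the block's upper face (local x = -12, z = 28 mm); upright through bore 31 mm wide. The arm's front face is 42 mm behind it (+x). Spring plungers bear on both sides, 14 mm below the mouth
- holder_0_hook (a point): point under the hook's bridge that comes to lie on the bar's top edge (local x = 46, y = 0, z = 72 mm). Bridge 7 mm thick, 30 mm wide (y); the lip at x = 52 to 60 reaches down to z = 50; the slot between arm and lip is 12 mm wide (x = 40 to 52), open downward
- holder_1: hook-on tool holder, the same as holder_0; may be absent
- holder_1_seat (a point): the same point on this holder
- holder_1_hook (a point): the same point on this holder
- holder_2: hook-on tool holder, the same as holder_0; may be absent
- holder_2_seat (a point): the same point on this holder
- holder_2_hook (a point): the same point on this holder
- socket_0: brass push-in socket, round, 62 mm tall, 80 g, stands upright loose on its foot: sleeve 30 mm in diameter from z = 0 to 26 (foot tapered to 25 mm over the lowest 8 mm), shoulder disc 42 mm in diameter from z = 26 to 31, neck 28 mm in diameter from z = 31 to 62 with an 18 mm hole in its top. Origin: centre of the foot's underside, z up
- socket_0_shoulder (a point): centre of the shoulder's underside (local z = 26 mm). The socket drops freely into a bore until about 11 mm proud, then needs a push of about 10 N past spring plungers until the shoulder meets the block; they then hold it
- socket_1: brass push-in socket, the same as socket_0
- socket_1_shoulder (a point): the same point on this socket
- socket_2: brass push-in socket, the same as socket_0
- socket_2_shoulder (a point): the same point on this socket
- socket_3: brass push-in socket, the same as socket_0
- socket_3_shoulder (a point): the same point on this socket
- loupe: black eye loupe, 30 x 30 x 31 mm, a bystander lying loose on the bench; origin under its centre
- ring_clamp: wooden ring clamp, 26 x 150 x 27 mm, on the right-hand grey wooden top, which lies 3 mm higher than the dark top on the left, a bystander lying loose on the bench; origin under its centre

How it is judged:
On the way:
1. every holder has a socket pressed home, the holders still standing on the bench (distance between any of socket_0_shoulder, socket_1_shoulder, socket_2_shoulder, socket_3_shoulder and holder_0_seat below 0.0035 m and height (world z) of each of holder_0, holder_1, holder_2 below 0.02 m and angle between each of holder_0, holder_1, holder_2's own z axis and vertical below 0.15 rad and distance between any of socket_0_shoulder, socket_1_shoulder, socket_2_shoulder, socket_3_shoulder and holder_1_seat below 0.0035 m and distance between any of socket_0_shoulder, socket_1_shoulder, socket_2_shoulder, socket_3_shoulder and holder_2_seat below 0.0035 m), for 0.2 s.
At the end, for the whole second after the job is handed in: every holder hangs by its hook on the bar (bridge within 6 mm of the top edge, upright within 0.2 rad), within 6 mm of an index mark along the rail, at rest, with a socket pressed home (shoulder centre within 3.5 mm of the bore mouth's centre); spare sockets may stay anywhere (distance between any of socket_0_shoulder, socket_1_shoulder, socket_2_shoulder, socket_3_shoulder and holder_0_seat below 0.0035 m and z of holder_0_hook in the frame of rail between 0.155 and 0.166 m and x of holder_0_hook in the frame of rail between -0.008 and 0.008 m and (y of holder_0_hook in the frame of mark_0 between -0.006 and 0.006 m or y of holder_0_hook in the frame of mark_1 between -0.006 and 0.006 m or y of holder_0_hook in the frame of mark_2 between -0.006 and 0.006 m) and angle between each of holder_0, holder_1, holder_2's own z axis and vertical below 0.2 rad and linear speed of each of holder_0, holder_1, holder_2 below 0.02 m/s and distance between any of socket_0_shoulder, socket_1_shoulder, socket_2_shoulder, socket_3_shoulder and holder_1_seat below 0.0035 m and z of holder_1_hook in the frame of rail between 0.155 and 0.166 m and x of holder_1_hook in the frame of rail between -0.008 and 0.008 m and (y of holder_1_hook in the frame of mark_0 between -0.006 and 0.006 m or y of holder_1_hook in the frame of mark_1 between -0.006 and 0.006 m or y of holder_1_hook in the frame of mark_2 between -0.006 and 0.006 m) and distance between any of socket_0_shoulder, socket_1_shoulder, socket_2_shoulder, socket_3_shoulder and holder_2_seat below 0.0035 m and z of holder_2_hook in the frame of rail between 0.155 and 0.166 m and x of holder_2_hook in the frame of rail between -0.008 and 0.008 m and (y of holder_2_hook in the frame of mark_0 between -0.006 and 0.006 m or y of holder_2_hook in the frame of mark_1 between -0.006 and 0.006 m or y of holder_2_hook in the frame of mark_2 between -0.006 and 0.006 m)); the robot touches nothing.
It fails at once if the loupe is pushed more than 3 cm from its place (distance of loupe from where it was at the start of the episode above 0.03 m).
It fails at once if the ring clamp is pushed more than 3 cm from its place (distance of ring_clamp from where it was at the start of the episode above 0.03 m).
It fails at once if a socket is rammed home: the contact forces between it and the holder, the spring plungers included, add up to over 150 N (contact force between any of socket_0, socket_1, socket_2, socket_3 and holder_0 above 150 N or contact force between any of socket_0, socket_1, socket_2, socket_3 and holder_1 above 150 N or contact force between any of socket_0, socket_1, socket_2, socket_3 and holder_2 above 150 N).
Of holder_0, holder_1, holder_2 only 2 to 3 are there at a start; the rules pass over those that are not, and their reading is None.
At some moment in a run one of holder_0, holder_1, holder_2 may be knocked a few centimetres aside while the robot is not near it.
Once in a run the grip may slacken for a moment while it holds something.
It also fails if it takes over 210 s, if anything falls off the work surface, if the arm or the gripper's body presses on something with over 40 N, if the wrist force passes 120 N, or if a joint passes its speed limit or range.

## Robot

A 7-joint arm with a two-finger parallel gripper is mounted at the origin on a cart in front of the work surface, level with it; the furniture and walls round the work are solid. World frame = base frame: x ahead of the robot, y to its left, z up, the work surface at z = 0. Lengths are in m, angles in rad, forces in N, time in s.
With the tool pointing down it reaches from about 0.4 to 0.875 m from the base axis. Payload 6.5 kg.
Tool frame: the origin (TCP) lies at the very end of the fingers, on their centre line; the grasp point (between the pads) lies 19 mm behind it; z points along the fingers, y is the line along which they close (so a half turn about z gives the same grasp; the last joint's range is limited). The gripper opens to 88 mm and grips with 3 to 60 N. Pads are 18 mm wide; open, the fingers measure 123 mm over their backs; the gripper's body (75 mm by 187 mm) begins 45 mm behind the grasp point.
Start: joints at [1.043, 0.536, -0.004, 1.538, 0.003, 1.067, -0.071], TCP at [0.29, -0.582, 0.239] pointing down, gripper open.
Joint ranges: [-2.7, 2.7], [-0.37, 2.16], [-1.27, 1.26], [0.24, 2.4], [-1.31, 4.45], [0.19, 1.91], [-2.76, 2.76]. Speed limits (rad/s): [2.39, 2.39, 3.14, 3.14, 3.14, 3.14, 3.14].

## Interface

Orientations are given as a rotation vector (axis times angle).
In Python, from bench import r, cams gives the robot as it stands. The module is installed in compiled form; this text tells all that it offers.
- The arm moves only by the tool move_arm, never from a script. Its argument "plan" is a list of rows, each an object with "linear": the shift along the world's x, y, z in m, a list of three; "dr": the turn, a rotation vector about the world's x, y, z in rad, a list of three. In form: [{"linear": [tx, ty, tz], "dr": [ax, ay, az]}, ...]. A call has 1 to 12 rows; each row is the pose to reach, as a shift and turn from the pose commanded when the call began; what a row does not reach only later rows make up. A row lasts 1/10 s, in which the tool goes at most 50 mm and 8.59 degrees, less where a joint would pass 70% of its speed; a pose out of reach is approached as far as the arm can. A call with a gripper value outside its range is refused whole. "grip" is the opening, from -1 (shut) to 1 (fully open), set as the call begins (left out, the last holds). The fingers move at their own pace and stop on an object; "grip_force" is the grip in N (left out, the last holds). Time passes only in rows, so rows that repeat a pose let the fingers close. It gives the time, the measured TCP pose, the force, the opening and the grip force at its end, in the units of the state.
- r.get_state(): the state, without advancing time (a new reading comes with each control period).
- cams.grab_frame(name): name is "scene" or "top" or "wrist"; returns a dict with "frame" (384x512x3 uint8, red, green, blue), "intrinsics" (3x3 intrinsics, pixels), "camera_from_world" (4x4, takes a point from world to camera coordinates). Camera axes: x right, y down, z forward; pixel columns grow to the right and rows downward; lengths in m; the calibration is good to about 2 mm. The wrist camera is an equidistant fisheye: a pixel r from the principal point sees the ray r / f radians off the axis. A picture is of the moment at which its call begins. There is no depth.
- r.job_done(): hands the job in; it is judged then, once.
The state is a dict: "time": time; "joints": joint angles; "qvel": joint speeds; "effort": joint torques, N m; "position": TCP position; "tool_rot": TCP orientation; "force": force on the tool from outside, world axes, zero at the start; "ft_torque": the same for the moment, N m; "grip_width": finger opening in m; "grip_force": force on a finger pad.
Only numpy, scipy, OpenCV 4.12 (cv2) and the standard library are available. Lean on these libraries where they do the work, as an engineer would, in place of code of your own. Each camera call takes 0.05 s, during which the arm holds its last target. There are 200 camera calls.

## Working session

There is one attempt and no reset: what is moved stays moved. The work goes in short steps, Python scripts to look and compute and a tool call to move; the robot and the scene stay as the last step left them, time stands still between calls to the robot, and variables do not carry over. Pictures are saved under pics/ and viewed, at most 14 in all, crops included, and the job is handed in when it is done.

Besides the shell and the picture viewer there is one more tool, called after ">>>" as name([rows], argument=value, ...), one row to a line, values as JSON. move_arm: Moves the arm, as the interface text tells. Its arguments: {"type":"object","properties":{"plan":{"type":"array"},"grip":{"type":"number"},"grip_force":{"type":"number"}},"required":["plan"]}

```bash
mkdir -p pics
cat > h.py <<'E'
import numpy as np, cv2
from bench import r, cams
def grab(n):
    d=cams.grab_frame(n); return d["frame"],np.array(d["intrinsics"]),np.array(d["camera_from_world"])
def save(f,n): cv2.imwrite("pics/"+n,f[:,:,::-1])
def ray(K,T,u,v,fish=False):
    x=(u-K[0,2])/K[0,0]; y=(v-K[1,2])/K[1,1]
    if fish:
        t=np.hypot(x,y); s=np.sin(t)/t if t>1e-9 else 1; d=np.array([x*s,y*s,np.cos(t)])
    else: d=np.array([x,y,1.])
    R=T[:3,:3]; return -R.T@T[:3,3], R.T@d
def onz(K,T,u,v,z,fish=False):
    o,d=ray(K,T,u,v,fish); return o+d*(z-o[2])/d[2]
def proj(K,T,p,fish=False):
    c=T[:3,:3]@np.array(p)+T[:3,3]
    if fish:
        rr=np.hypot(c[0],c[1]); t=np.arctan2(rr,c[2]); a=c[:2]/max(rr,1e-9)*t
    else: a=c[:2]/c[2]
    return np.array([K[0,0]*a[0]+K[0,2],K[1,1]*a[1]+K[1,2]])
E
python3 - <<'E'
from h import *
for n in ["scene","top"]:
    f,K,T=grab(n); save(f,n+"0.png"); np.savez(n+"0.npz",f=f,K=K,T=T); print(n,K[0,0],K[0,2],K[1,2],(-T[:3,:3].T@T[:3,3]).round(3),T[:3,:3].round(2).tolist())
s=r.get_state(); print(s)
E
```

```text
scene 401.5052116326139 257.04341423116074 194.42015739531794 [0.009 0.082 0.714] [[-0.54, -0.84, -0.01], [-0.6, 0.39, -0.7], [0.59, -0.37, -0.71]]
top 438.6999733314992 258.72632176471984 188.243108505169 [ 0.325 -0.221  1.017] [[0.01, -1.0, 0.03], [-0.98, -0.02, -0.19], [0.19, -0.03, -0.98]]
{'time': 0.1, 'joints': array([ 1.04279458,  0.53711425, -0.00445584,  1.53874494,  0.002583  ,
        1.06729873, -0.07121138]), 'qvel': array([-0.00077753, -0.00270734,  0.00198986, -0.00308522, -0.00016754,
        0.00054674,  0.00059163]), 'effort': array([ 2.34156170e-03, -5.72077274e+01,  9.93720330e-01, -2.52232790e+01,
       -5.61979786e-02,  1.34060543e-02,  5.72729277e-05]), 'position': array([ 0.28937476, -0.58142342,  0.23792252]), 'tool_rot': array([-3.05673772e+00, -7.18727987e-01,  6.99569323e-04]), 'force': array([1.26246434, 0.29526614, 0.87101762]), 'ft_torque': array([ 0.00906039, -0.01685431,  0.03303852]), 'grip_force': 0.0, 'grip_width': 0.0878320377237183}
```

View pics/scene0.png

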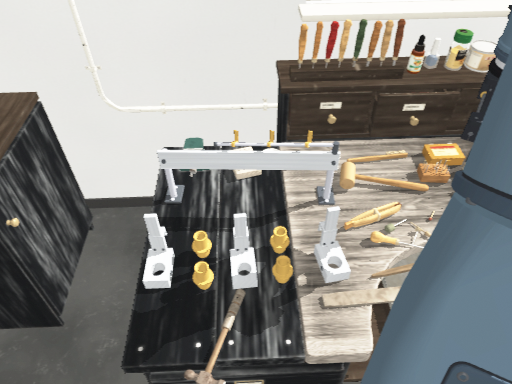

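View pics/top0.png

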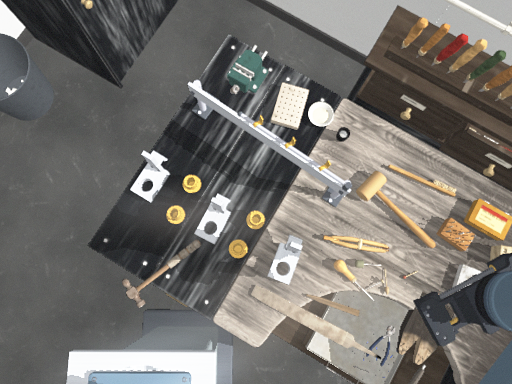

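The scene view shows three holders (blocks at about (158,265), (243,268) and (332,262)) and four brass sockets between them. The rail runs from (165,158) to (338,158), with flags at (236,137), (271,137) and (309,137). In the top view the bores are at about (148,186), (210,225) and (284,268).

Run:
```python
from h import *
d=np.load("top0.npz"); f,K,T=d["f"],d["K"],d["T"]
c=cv2.resize(f[80:280,120:380],None,fx=3,fy=3,interpolation=cv2.INTER_CUBIC); save(c,"topcrop.png")
hsv=cv2.cvtColor(f,cv2.COLOR_RGB2HSV)
def blobs(f,K,T,name):
    hsv=cv2.cvtColor(f,cv2.COLOR_RGB2HSV)
    m=cv2.inRange(hsv,(18,120,60),(32,255,255)); n,l,s,cc=cv2.connectedComponentsWithStats(m)
    for i in range(1,n):
        if s[i,4]>25 and s[i,4]<2000:
            p=onz(K,T,*cc[i],0.04); print(name,s[i].tolist(),cc[i].round(1),p.round(3))
blobs(f,K,T,"top")
d=np.load("scene0.npz"); blobs(d["f"],d["K"],d["T"],"scene")
K,T=d["K"],d["T"]
d2=np.load("top0.npz");K2,T2=d2["K"],d2["T"]
print("bores",[onz(K2,T2,u,v,.028).round(3) for u,v in [(148,186),(210,225),(284,268)]])
print("railends top", [onz(K2,T2,u,v,.16).round(3) for u,v in [(192,86),(348,186)]])
```

```text
top [422, 18, 6, 9, 29] [424.4  21.3] [ 0.939 -0.656  0.04 ]
top [253, 115, 11, 12, 45] [258.7 121.2] [ 0.67  -0.249  0.04 ]
top [285, 137, 11, 11, 52] [290.8 142. ] [ 0.621 -0.324  0.04 ]
top [319, 161, 11, 9, 44] [324.8 165.4] [ 0.567 -0.402  0.04 ]
top [182, 174, 20, 19, 269] [191.5 183.4] [ 0.519 -0.098  0.04 ]
top [464, 199, 48, 41, 595] [487.7 220.3] [ 0.446 -0.773  0.04 ]
top [166, 206, 19, 18, 219] [175.6 214.6] [ 0.448 -0.066  0.04 ]
top [247, 211, 18, 18, 243] [255.2 219.6] [ 0.439 -0.243  0.04 ]
top [229, 240, 19, 18, 277] [237.8 248.6] [ 0.375 -0.206  0.04 ]
top [450, 318, 8, 7, 30] [453.7 320.8] [ 0.225 -0.678  0.04 ]
scene [231, 130, 7, 17, 49] [234.9 137.3] [ 0.792 -0.34   0.04 ]
scene [267, 130, 7, 17, 54] [270.8 137.4] [ 0.738 -0.423  0.04 ]
scene [306, 130, 7, 12, 62] [309.5 135.7] [ 0.686 -0.516  0.04 ]
scene [425, 143, 40, 18, 251] [444.2 151.8] [ 0.438 -0.769  0.04 ]
scene [270, 226, 20, 28, 366] [279.5 239.8] [ 0.433 -0.239  0.04 ]
scene [192, 230, 20, 28, 334] [200.7 244.2] [ 0.513 -0.094  0.04 ]
scene [371, 232, 14, 10, 48] [375.9 238.5] [ 0.324 -0.413  0.04 ]
scene [272, 255, 21, 28, 431] [282.4 268.8] [ 0.37  -0.202  0.04 ]
scene [192, 261, 22, 29, 372] [201.8 275.2] [ 0.444 -0.06   0.04 ]
bores [array([0.514, 0.002, 0.028]), array([ 0.427, -0.142,  0.028]), array([ 0.334, -0.309,  0.028])]
railends top [array([ 0.701, -0.106,  0.16 ]), array([ 0.496, -0.426,  0.16 ])]
```

View pics/topcrop.png

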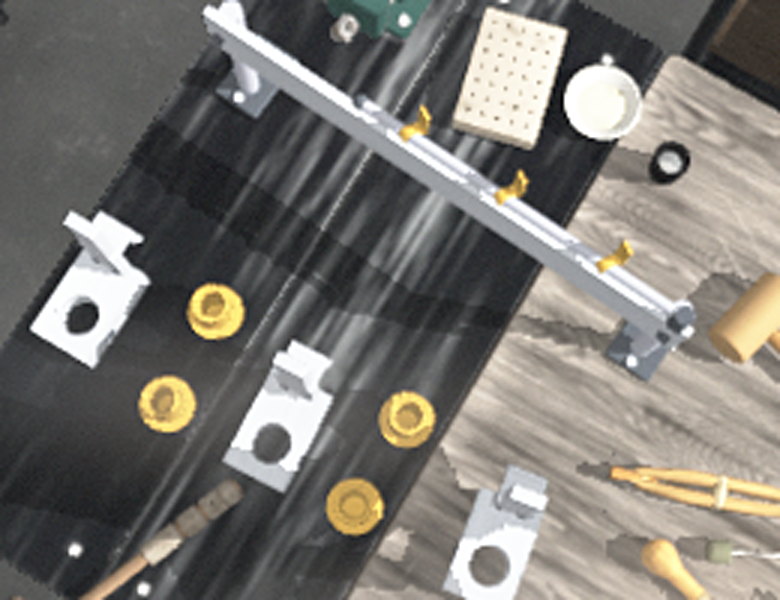

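The crop confirms the layout. Block yaws are roughly -34°, -29° and -20°, and the rail is at about -33°. I'm moving above the work for a closer look.

>>> move_arm([
  {"linear": [0,0,0.05],"dr": [0,0,0]},
  {"linear": [0.02,0.03,0.09],"dr": [0,0,0.1]},
  {"linear": [0.035,0.07,0.12],"dr": [0,0,0.2]},
  {"linear": [0.05,0.11,0.14],"dr": [0,0,0.3]},
  {"linear": [0.06,0.15,0.16],"dr": [0,0,0.4]},
  {"linear": [0.07,0.19,0.16],"dr": [0,0,0.5]},
  {"linear": [0.08,0.23,0.16],"dr": [0,0,0.54]},
  {"linear": [0.09,0.27,0.16],"dr": [0,0,0.54]},
  {"linear": [0.1,0.31,0.16],"dr": [0,0,0.54]},
  {"linear": [0.11,0.35,0.16],"dr": [0,0,0.54]},
  {"linear": [0.12,0.39,0.16],"dr": [0,0,0.54]},
  {"linear": [0.12,0.4,0.16],"dr": [0,0,0.54]},
])

```text
time: 1.3
position: [0.4106, -0.1772, 0.3987]
tool_rot: [-2.75, -1.518, -0.001]
force: [-0.5, 0.0, -0.3]
grip_width: 0.088
grip_force: 0.0
```

>>> move_arm([
  {"linear": [0,0,0],"dr": [0,0,0]},
  {"linear": [0,0,0],"dr": [0,0,0]},
])

```text
time: 1.5
position: [0.4091, -0.1833, 0.3985]
tool_rot: [2.757, 1.506, -0.001]
force: [0.8, -0.8, -0.4]
grip_width: 0.0882
grip_force: 0.0
```

Run:
```python
from h import *
f,K,T=grab("wrist"); np.savez("w1.npz",f=f,K=K,T=T); save(cv2.resize(f,(768,576),interpolation=cv2.INTER_CUBIC),"w1.png")
s=r.get_state(); print(s["time"],s["position"],s["tool_rot"],s["joints"].round(2)); print(K[0,0],(-T[:3,:3].T@T[:3,3]).round(3),T[:3,:3].round(2).tolist())
```

```text
1.55 [ 0.40906451 -0.18367262  0.39851681] [ 2.75749807e+00  1.50503554e+00 -1.00638259e-03] [ 0.65  0.05 -0.35  1.8   0.02  1.29 -0.27]
297.3186396354542 [ 0.454 -0.111  0.543] [[0.84, -0.54, -0.0], [-0.51, -0.8, 0.33], [-0.18, -0.27, -0.95]]
```

View pics/w1.png

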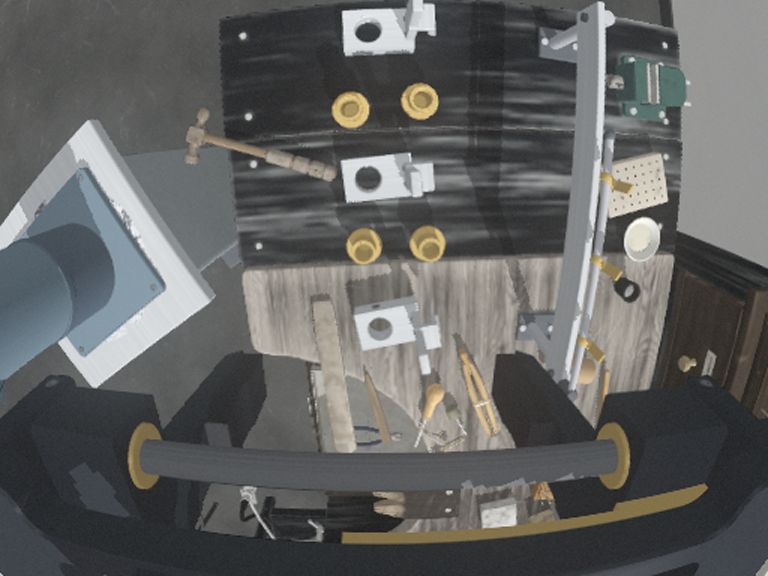

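The wrist view shows all three holders (bores at about (369,31), (369,178), (380,327) of 768), four sockets and three flags at about (618,184), (605,268) and (590,348). Next I triangulate.

```bash
cat >> h.py <<'E'
def tri(rays):
    A=np.zeros((3,3));b=np.zeros(3);L=[]
    for o,d in rays:
        d=d/np.linalg.norm(d);P=np.eye(3)-np.outer(d,d);A+=P;b+=P@o;L.append((o,P))
    p=np.linalg.solve(A,b); return p,[round(1e3*np.linalg.norm(P@(p-o)),1) for o,P in L]
def gold(f,amin=25,amax=2500,lo=(18,120,60)):
    m=cv2.inRange(cv2.cvtColor(f,cv2.COLOR_RGB2HSV),lo,(32,255,255)); m=cv2.morphologyEx(m,cv2.MORPH_CLOSE,np.ones((3,3)))
    out=[]
    for c in cv2.findContours(m,cv2.RETR_EXTERNAL,cv2.CHAIN_APPROX_NONE)[0]:
        h=cv2.convexHull(c);a=cv2.contourArea(h)
        if amin<a<amax:
            M=cv2.moments(h);out.append((M["m10"]/M["m00"],M["m01"]/M["m00"],a,cv2.boundingRect(c)))
    return out
def bore(f,u,v,rad=14):
    g=cv2.cvtColor(f,cv2.COLOR_RGB2GRAY).astype(np.uint8); g=cv2.resize(g,None,fx=4,fy=4,interpolation=cv2.INTER_CUBIC)
    x0,y0=int(4*u),int(4*v);R=4*rad
    w=g[max(0,y0-R):y0+R,max(0,x0-R):x0+R];t,m=cv2.threshold(w,0,255,cv2.THRESH_BINARY_INV+cv2.THRESH_OTSU)
    n,l,s,cc=cv2.connectedComponentsWithStats(m);i=l[min(y0,R),min(x0,R)]
    c=max(cv2.findContours((l==i).astype(np.uint8),cv2.RETR_EXTERNAL,cv2.CHAIN_APPROX_NONE)[0],key=cv2.contourArea)
    e=cv2.fitEllipse(c);off=np.array([max(0,x0-R),max(0,y0-R)])
    return (np.array(e[0])+off+.5)/4-.5,np.array(e[1])/4
E
python3 - <<'E'
from h import *
D={n:np.load(n+".npz") for n in ["top0","scene0","w1"]}
def R(n,u,v): d=D[n];return ray(d["K"],d["T"],u,v,n=="w1")
g={n:gold(D[n]["f"]) for n in D}
for n in ["w1"]:
    for x in g[n]: print(n,np.round(x[:3],1),x[3],onz(D[n]["K"],D[n]["T"],x[0],x[1],.04,True).round(3))
def near(n,u,v):
    x=min(g[n],key=lambda x:np.hypot(x[0]-u,x[1]-v));return x[:2]
for nm,t,s,w in [("A",(191,183),(201,244),(280,67)),("B",(175,215),(202,275),(233,73)),("C",(255,220),(279,240),(285,162)),("D",(238,249),(282,269),(242,164)),("m0",(258,121),(235,137),(412,122)),("m1",(291,142),(271,137),(404,178)),("m2",(325,165),(309,136),(394,232))]:
    rs=[R("top0",*near("top0",*t)),R("scene0",*near("scene0",*s)),R("w1",*near("w1",*w))]
    p,e=tri(rs);print(nm,p.round(4),e)
for nm,t,s,w,z in [("h0",(148,186),(158,267),(246,21),.028),("h1",(210,225),(243,269),(246,119),.028),("h2",(284,268),(334,264),(253,218),.031)]:
    for n,q,rad in [("top0",t,11),("scene0",s,11),("w1",w,13)]:
        c,e=bore(D[n]["f"],*q,rad);print(nm,n,c.round(1),e.round(1),onz(D[n]["K"],D[n]["T"],*c,z,n=="w1").round(4))
E
```

```text
Traceback (most recent call last):
ValueError: min() iterable argument is empty
```

```bash
sed -i 's/lo=(18,120,60)/lo=(12,110,60)/' h.py
cat > m1.py <<'E'
from h import *
D={n:np.load(n+".npz") for n in ["top0","scene0","w1"]}
f=D["w1"]["f"];print(f.dtype,f.shape,cv2.cvtColor(f,cv2.COLOR_RGB2HSV)[73,233],f[73,233])
def R(n,u,v): d=D[n];return ray(d["K"],d["T"],u,v,n=="w1")
g={n:gold(D[n]["f"]) for n in D}
def near(n,u,v):
    x=min(g[n],key=lambda x:np.hypot(x[0]-u,x[1]-v));return x[:2]
for nm,t,s,w in [("A",(191,183),(201,244),(280,67)),("B",(175,215),(202,275),(233,73)),("C",(255,220),(279,240),(285,162)),("D",(238,249),(282,269),(242,164)),("m0",(258,121),(235,137),(412,122)),("m1",(291,142),(271,137),(404,178)),("m2",(325,165),(309,136),(394,232))]:
    q=[near("top0",*t),near("scene0",*s),near("w1",*w)]
    p,e=tri([R(n,*x) for n,x in zip(["top0","scene0","w1"],q)]);print(nm,p.round(4),e,np.round(q,1).tolist())
for nm,t,s,w,z in [("h0",(148,186),(158,267),(246,21),.028),("h1",(210,225),(243,269),(246,119),.028),("h2",(284,268),(334,264),(253,218),.031)]:
    for n,q,rad in [("top0",t,11),("scene0",s,11),("w1",w,13)]:
        c,e=bore(D[n]["f"],*q,rad);print(nm,n,c.round(1),e.round(1),onz(D[n]["K"],D[n]["T"],*c,z,n=="w1").round(4))
E
python3 m1.py
```

```text
uint8 (384, 512, 3) [ 20 111 170] [170 146  96]
A [ 0.5192 -0.096   0.0336] [np.float64(2.2), np.float64(0.8), np.float64(2.6)] [[191.5, 183.3], [201.2, 243.7], [278.5, 65.8]]
B [ 0.4476 -0.0613  0.0359] [np.float64(3.4), np.float64(1.6), np.float64(4.5)] [[175.2, 214.2], [202.3, 274.8], [230.7, 69.9]]
C [ 0.4368 -0.2492 -0.0153] [np.float64(10.2), np.float64(5.7), np.float64(10.3)] [[255.2, 219.5], [280.7, 254.7], [282.7, 165.2]]
D [ 0.3752 -0.202   0.078 ] [np.float64(5.3), np.float64(2.4), np.float64(4.6)] [[237.8, 248.7], [280.7, 254.7], [240.2, 165.9]]
m0 [ 0.505  -0.1963  0.3091] [np.float64(79.2), np.float64(24.5), np.float64(62.1)] [[258.5, 121.2], [234.3, 138.2], [284.9, 155.8]]
m1 [ 0.4896 -0.238   0.2846] [np.float64(79.2), np.float64(13.2), np.float64(75.1)] [[290.5, 142.3], [270.2, 138.4], [284.9, 155.8]]
m2 [ 0.491  -0.3577  0.2792] [np.float64(16.2), np.float64(47.5), np.float64(43.5)] [[324.6, 165.5], [308.6, 138.0], [408.9, 304.0]]
h0 top0 [147.  185.2] [ 9.8 12.8] [0.5157 0.0039 0.028 ]
h0 scene0 [157.5 266.5] [25.6 25.8] [0.5193 0.0036 0.028 ]
h0 w1 [245.2  21. ] [13.1 17.5] [0.5143 0.004  0.028 ]
h1 top0 [210.1 227.7] [11.9 14.1] [ 0.4209 -0.1424  0.028 ]
h1 scene0 [242.5 268.5] [25.6 25.8] [ 0.4208 -0.1399  0.028 ]
h1 w1 [245.  118.9] [16.5 17.3] [ 0.4206 -0.1408  0.028 ]
h2 top0 [282.6 268.1] [13.4 13.5] [ 0.3333 -0.3057  0.031 ]
h2 scene0 [334.3 262.2] [12.1 14.2] [ 0.33   -0.3046  0.031 ]
h2 w1 [252.9 218.9] [15.  16.1] [ 0.3319 -0.3044  0.031 ]
```

Bore centres agree to about 2 mm between views, and the sockets to a few mm. I'm going for socket D (0.373, -0.204).

>>> move_arm([
  {"linear": [-0.01,-0.005,-0.05],"dr": [0,0,0]},
  {"linear": [-0.02,-0.01,-0.09],"dr": [0,0,0]},
  {"linear": [-0.03,-0.02,-0.13],"dr": [0,0,0]},
  {"linear": [-0.037,-0.022,-0.17],"dr": [0,0,0]},
  {"linear": [-0.037,-0.022,-0.21],"dr": [0,0,0]},
  {"linear": [-0.037,-0.022,-0.25],"dr": [0,0,0]},
  {"linear": [-0.037,-0.022,-0.279],"dr": [0,0,0]},
  {"linear": [-0.037,-0.022,-0.279],"dr": [0,0,0]},
  {"linear": [-0.037,-0.022,-0.279],"dr": [0,0,0]},
], grip=0.25)

```text
time: 2.45
position: [0.3724, -0.2049, 0.1199]
tool_rot: [-2.756, -1.506, 0.001]
force: [0.2, 0.1, 0.3]
grip_width: 0.0549
grip_force: 0.0
```

>>> move_arm([
  {"linear": [0,0,-0.02],"dr": [0,0,0]},
  {"linear": [0,0,-0.04],"dr": [0,0,0]},
  {"linear": [0,0,-0.055],"dr": [0,0,0]},
  {"linear": [0,0,-0.07],"dr": [0,0,0]},
  {"linear": [0,0,-0.08],"dr": [0,0,0]},
  {"linear": [0,0,-0.083],"dr": [0,0,0]},
  {"linear": [0,0,-0.083],"dr": [0,0,0]},
])

```text
time: 3.15
position: [0.3731, -0.2044, 0.0373]
tool_rot: [2.755, 1.508, 0.001]
force: [-0.1, -0.2, 0.8]
grip_width: 0.0554
grip_force: 0.0
```

>>> move_arm([
  {"linear": [0,0,0],"dr": [0,0,0]},
  {"linear": [0,0,0],"dr": [0,0,0]},
  {"linear": [0,0,0],"dr": [0,0,0]},
  {"linear": [0,0,0],"dr": [0,0,0]},
  {"linear": [0,0,0],"dr": [0,0,0]},
  {"linear": [0,0,0],"dr": [0,0,0]},
], grip=-1, grip_force=25)

```text
time: 3.75
position: [0.3729, -0.204, 0.0369]
tool_rot: [2.755, 1.509, 0.0]
force: [0.3, 1.0, 3.2]
grip_width: 0.0274
grip_force: 24.8
```

>>> move_arm([
  {"linear": [0,0,0.03],"dr": [0,0,0]},
  {"linear": [0,0,0.06],"dr": [0,0,0]},
  {"linear": [0,0,0.09],"dr": [0,0,0]},
  {"linear": [0,0,0.12],"dr": [0,0,0]},
  {"linear": [0,0,0.15],"dr": [0,0,0]},
  {"linear": [0,0,0.15],"dr": [0,0,0]},
  {"linear": [0,0,0.15],"dr": [0,0,0]},
])

```text
time: 4.45
position: [0.3725, -0.204, 0.1867]
tool_rot: [2.755, 1.508, 0.0]
force: [-0.3, 0.7, -0.8]
grip_width: 0.027
grip_force: 24.8
```

Run:
```python
from h import *
f,K,T=grab("wrist"); np.savez("w2.npz",f=f,K=K,T=T); save(f,"w2.png")
s=r.get_state(); print(s["time"],s["position"],s["tool_rot"],s["joints"].round(2)); print(proj(K,T,s["position"],True),proj(K,T,s["position"]+[0,0,.026],True))
```

```text
4.5 [ 0.37192912 -0.20373203  0.18599265] [-2.75489890e+00 -1.50824309e+00  1.33357167e-03] [ 0.69  0.25 -0.33  2.14  0.12  0.77 -0.29]
[252.63297477 251.05381894] [252.73780513 277.5963484 ]
```

View pics/w2.png

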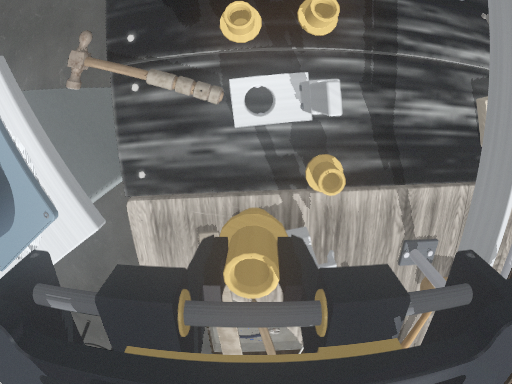

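The held socket is visible between the fingers: rim centre about (251,274), near edge of the shoulder at about v=210. I'm comparing that with a perfectly centred grasp.

```bash
cat >> h.py <<'E'
def held(f,K,T,s,zt=.037):
    p=s["position"];R=cv2.Rodrigues(s["tool_rot"])[0];cam=-T[:3,:3].T@T[:3,3]
    d=R[:,0]*np.sign(R[:,0]@(cam-p)); d[2]=0; d/=np.linalg.norm(d)
    m=cv2.inRange(cv2.cvtColor(f,cv2.COLOR_RGB2HSV),(12,110,60),(32,255,255))
    c=int(round(proj(K,T,p,True)[0]));ys=[]
    for u in range(c-4,c+5):
        v=np.where(m[150:300,u]>0)[0]; ys.append(150+next(x for x in v if (m[150+x:150+x+15,u]>0).all()))
    v0=np.median(ys)
    for e in np.arange(-.006,.0061,.002):
        print(round(e,3),[proj(K,T,p+d*(e+.021)+[0,0,z-zt],True)[1].round(1) for z in (.026,.031)])
    print("measured near edge v",v0,"cam dir",d.round(3))
E
python3 - <<'E'
from h import *
d=np.load("w2.npz"); held(d["f"],d["K"],d["T"],r.get_state())
E
```

```text
-0.006 [np.float64(218.9), np.float64(222.6)]
-0.004 [np.float64(215.8), np.float64(219.3)]
-0.002 [np.float64(212.5), np.float64(216.0)]
0.0 [np.float64(209.3), np.float64(212.7)]
0.002 [np.float64(206.0), np.float64(209.4)]
0.004 [np.float64(202.7), np.float64(206.0)]
0.006 [np.float64(199.4), np.float64(202.6)]
measured near edge v 222.0 cam dir [0.539 0.842 0.   ]
```

>>> move_arm([
  {"linear": [0,0,0.03],"dr": [0,0,0.14]},
  {"linear": [0.01,-0.02,0.03],"dr": [0,0,0.28]},
  {"linear": [0.02,-0.05,0.03],"dr": [0,0,0.42]},
  {"linear": [0.03,-0.08,0.03],"dr": [0,0,0.56]},
  {"linear": [0.04,-0.11,0.03],"dr": [0,0,0.7]},
  {"linear": [0.06,-0.13,0.03],"dr": [0,0,0.84]},
  {"linear": [0.062,-0.141,0.03],"dr": [0,0,0.98]},
  {"linear": [0.062,-0.141,0.03],"dr": [0,0,1.12]},
  {"linear": [0.062,-0.141,0.03],"dr": [0,0,1.26]},
  {"linear": [0.062,-0.141,0.03],"dr": [0,0,1.4]},
  {"linear": [0.062,-0.141,0.03],"dr": [0,0,1.54]},
  {"linear": [0.062,-0.141,0.03],"dr": [0,0,1.68]},
])

```text
time: 5.7
position: [0.4338, -0.3442, 0.2146]
tool_rot: [-0.706, -3.058, -0.003]
force: [-0.5, -0.5, -1.8]
grip_width: 0.0273
grip_force: 24.8
```

>>> move_arm([
  {"linear": [0,0,0],"dr": [0,0,0]},
  {"linear": [0,0,0],"dr": [0,0,0]},
])

```text
time: 5.9
position: [0.434, -0.3445, 0.2153]
tool_rot: [-0.721, -3.056, -0.002]
force: [-0.2, 0.5, -0.4]
grip_width: 0.0271
grip_force: 24.8
```

Run:
```python
from h import *
f,K,T=grab("wrist"); np.savez("w3.npz",f=f,K=K,T=T); save(cv2.resize(f[0:300],(768,450),interpolation=cv2.INTER_CUBIC),"w3.png")
s=r.get_state(); print(s["time"],s["position"],s["tool_rot"],s["joints"].round(2)); print(proj(K,T,[.3325,-.305,.031],True))
```

```text
5.95 [ 0.43421048 -0.34457403  0.21569855] [-7.20529086e-01 -3.05637477e+00 -1.59526410e-03] [ 1.04  0.47 -0.58  1.79  0.3   0.98  1.44]
[242.74949787  74.27592577]
```

View pics/w3.png

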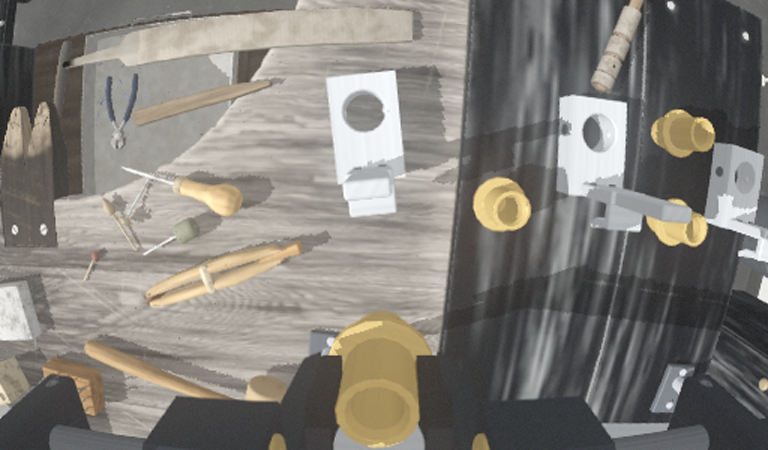

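The view shows h2 with its bore at (363,112) of 768, as predicted, and block corners at (327,77), (395,70) and (403,168). h1 is also visible.

Run:
```python
from h import *
d=np.load("w3.npz");f,K,T=d["f"],d["K"],d["T"]
def yaw(a,b,z): 
    p,q=onz(K,T,a[0]/1.5,a[1]/1.5,z,True),onz(K,T,b[0]/1.5,b[1]/1.5,z,True); v=q-p; return p.round(4)[:2],q.round(4)[:2],np.linalg.norm(v).round(4),np.degrees(np.arctan2(v[1],v[0])).round(1)
print("h2 front",yaw((327,77),(395,70),.031)); print("h2 right",yaw((395,70),(403,168),.031)); print("h2 left",yaw((327,77),(336,176),.031))
print("h1 front",yaw((559,97),(628,101),.028)); print("h1 left",yaw((559,97),(558,190),.028))
for nm,q,z in [("h2",(242,75),.031),("h1",(399,88),.028)]:
    c,e=bore(f,*q,16); print(nm,c.round(1),e.round(1),onz(K,T,*c,z,True).round(4))
g=cv2.cvtColor(f,cv2.COLOR_RGB2HSV)
for v in range(202,222,2): print(v,g[v,252].tolist(),end=" ")
s=r.get_state(); held(f,K,T,s)
```

```text
h2 front (array([ 0.2969, -0.3172]), array([ 0.3147, -0.2712]), np.float64(0.0493), np.float64(68.9))
h2 right (array([ 0.3147, -0.2712]), array([ 0.3826, -0.2984]), np.float64(0.0732), np.float64(-21.8))
h2 left (array([ 0.2969, -0.3172]), array([ 0.3657, -0.345 ]), np.float64(0.0742), np.float64(-22.0))
h1 front (array([ 0.3819, -0.1633]), array([ 0.4057, -0.1043]), np.float64(0.0636), np.float64(68.0))
h1 left (array([ 0.3819, -0.1633]), array([ 0.4488, -0.194 ]), np.float64(0.0735), np.float64(-24.7))
h2 [241.7  73.9] [26.7 28. ] [ 0.3316 -0.3058  0.031 ]
h1 [394.9  88.7] [12.9 25.7] [ 0.4183 -0.1477  0.028 ]
202 [13, 24, 150] 204 [18, 22, 154] 206 [19, 27, 153] 208 [20, 98, 162] 210 [20, 105, 162] 212 [20, 106, 168] 214 [22, 97, 233] 216 [22, 99, 238] 218 [21, 105, 184] 220 [21, 106, 183] Traceback (most recent call last):
  File "<stdin>", line 11, in <module>
  File "h.py", line 47, in held
    v=np.where(m[150:300,u]>0)[0]; ys.append(150+next(x for x in v if (m[150+x:150+x+15,u]>0).all()))
                                                 ~~~~^^^^^^^^^^^^^^^^^^^^^^^^^^^^^^^^^^^^^^^^^^^^^^^
StopIteration
```

>>> move_arm([
  {"linear": [-0.03,0.012,0],"dr": [0,0,0.087]},
  {"linear": [-0.06,0.024,0],"dr": [0,0,0.087]},
  {"linear": [-0.09,0.035,0],"dr": [0,0,0.087]},
  {"linear": [-0.102,0.0395,0],"dr": [0,0,0.087]},
  {"linear": [-0.102,0.0395,-0.03],"dr": [0,0,0.087]},
  {"linear": [-0.102,0.0395,-0.06],"dr": [0,0,0.087]},
  {"linear": [-0.102,0.0395,-0.09],"dr": [0,0,0.087]},
  {"linear": [-0.102,0.0395,-0.12],"dr": [0,0,0.087]},
  {"linear": [-0.102,0.0395,-0.13],"dr": [0,0,0.087]},
  {"linear": [-0.102,0.0395,-0.13],"dr": [0,0,0.087]},
  {"linear": [-0.102,0.0395,-0.13],"dr": [0,0,0.087]},
  {"linear": [-0.102,0.0395,-0.13],"dr": [0,0,0.087]},
], grip_force=40)

```text
time: 7.15
position: [0.3336, -0.3061, 0.088]
tool_rot: [0.582, 3.085, -0.002]
force: [0.7, -0.2, -0.4]
grip_width: 0.027
grip_force: 39.7
```

Run:
```python
from h import *
f,K,T=grab("wrist"); np.savez("w4.npz",f=f,K=K,T=T); save(cv2.resize(f[120:320,110:400],None,fx=2.5,fy=2.5,interpolation=cv2.INTER_CUBIC),"w4.png")
s=r.get_state(); print(s["time"],s["position"],s["tool_rot"],s["force"]); print(proj(K,T,[.332,-.305,.031],True))
```

```text
7.2 [ 0.33340332 -0.30617043  0.08792405] [ 5.82486534e-01  3.08503194e+00 -2.29139087e-03] [-0.08752865 -0.46067048 -0.55535011]
[252.93761573 211.15785298]
```

View pics/w4.png

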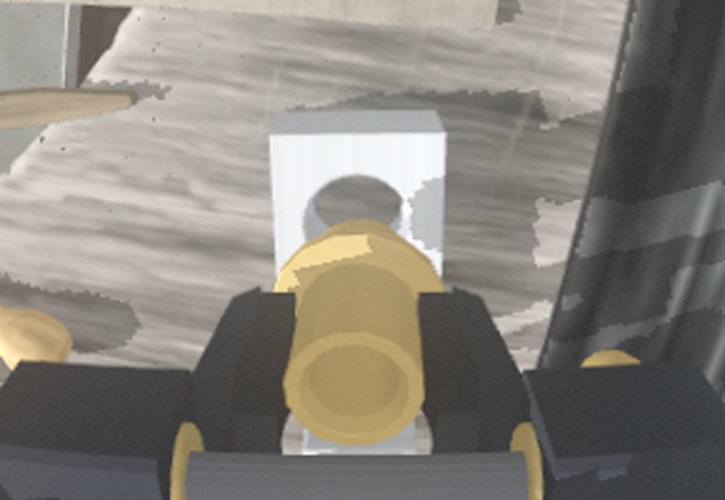

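The bore mouth is visible just ahead of the shoulder and lined up laterally, at about (354,225) in the crop. Descending.

>>> move_arm([
  {"linear": [-0.001,0.0007,-0.01],"dr": [0,0,0]},
  {"linear": [-0.001,0.0007,-0.018],"dr": [0,0,0]},
  {"linear": [-0.001,0.0007,-0.024],"dr": [0,0,0]},
  {"linear": [-0.001,0.0007,-0.03],"dr": [0,0,0]},
  {"linear": [-0.001,0.0007,-0.03],"dr": [0,0,0]},
  {"linear": [-0.001,0.0007,-0.03],"dr": [0,0,0]},
])

```text
time: 7.8
position: [0.3315, -0.3046, 0.0565]
tool_rot: [-0.582, -3.087, -0.0]
force: [-0.0, -1.0, -1.1]
grip_width: 0.0272
grip_force: 39.7
```

>>> move_arm([
  {"linear": [0,0,-0.002],"dr": [0,0,0]},
  {"linear": [0,0,-0.004],"dr": [0,0,0]},
  {"linear": [0,0,-0.006],"dr": [0,0,0]},
  {"linear": [0,0,-0.006],"dr": [0,0,0]},
])

```text
time: 8.2
position: [0.3315, -0.3048, 0.0506]
tool_rot: [-0.582, -3.087, 0.0]
force: [0.5, -1.2, -1.5]
grip_width: 0.0271
grip_force: 39.7
```

>>> move_arm([
  {"linear": [0,0,-0.0015],"dr": [0,0,0]},
  {"linear": [0,0,-0.003],"dr": [0,0,0]},
  {"linear": [0,0,-0.0045],"dr": [0,0,0]},
  {"linear": [0,0,-0.006],"dr": [0,0,0]},
  {"linear": [0,0,-0.006],"dr": [0,0,0]},
])

```text
time: 8.7
position: [0.3319, -0.3047, 0.0447]
tool_rot: [0.582, 3.087, -0.0]
force: [1.1, -0.1, -1.4]
grip_width: 0.027
grip_force: 39.7
```

>>> move_arm([
  {"linear": [0,0,-0.001],"dr": [0,0,0]},
  {"linear": [0,0,-0.002],"dr": [0,0,0]},
  {"linear": [0,0,-0.002],"dr": [0,0,0]},
])

```text
time: 9.0
position: [0.3318, -0.3046, 0.0426]
tool_rot: [0.582, 3.087, 0.0]
force: [0.8, -0.7, -1.1]
grip_width: 0.0275
grip_force: 39.8
```

No push force showed up, so I'm looking.

Run:
```python
from h import *
f,K,T=grab("wrist"); g,K2,T2=grab("scene")
a=cv2.resize(f[120:320,110:400],(580,400),interpolation=cv2.INTER_CUBIC); c=proj(K2,T2,[.332,-.305,.05]).astype(int); print(c)
b=cv2.resize(g[c[1]-50:c[1]+50,max(0,c[0]-25):c[0]+30],(220,400),interpolation=cv2.INTER_CUBIC)
save(np.hstack([a,b]),"w5.png"); print(r.get_state()["force"],r.get_state()["effort"].round(1))
```

```text
[335 255]
[ 0.69476967 -0.93988584  0.56208941] [ -0.1 -44.6  -4.7 -11.4  -0.    0.3   0. ]
```

View pics/w5.png

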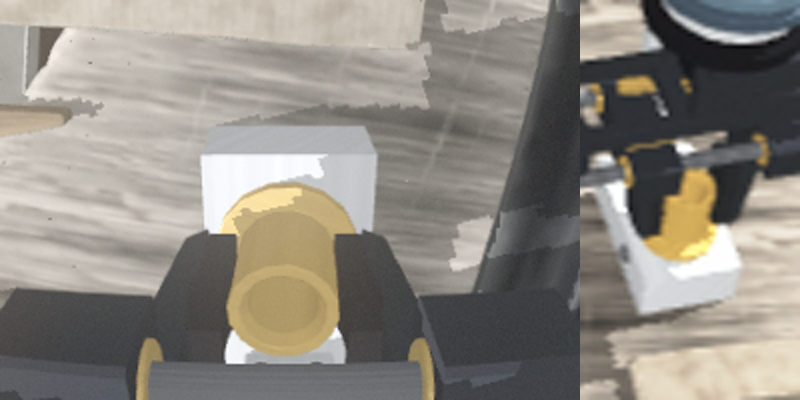

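The socket is in the bore with the shoulder close to the block face. I'll continue in gentle steps until I feel contact.

>>> move_arm([
  {"linear": [0,0,-0.0007],"dr": [0,0,0]},
  {"linear": [0,0,-0.0014],"dr": [0,0,0]},
  {"linear": [0,0,-0.0014],"dr": [0,0,0]},
])

```text
time: 9.4
position: [0.3319, -0.3047, 0.042]
tool_rot: [0.581, 3.087, -0.001]
force: [-1.4, 2.2, 13.6]
grip_width: 0.0273
grip_force: 39.6
```

>>> move_arm([
  {"linear": [0,0,-0.0007],"dr": [0,0,0]},
  {"linear": [0,0,-0.0007],"dr": [0,0,0]},
  {"linear": [0,0,-0.0007],"dr": [0,0,0]},
])

```text
time: 9.7
position: [0.3321, -0.3045, 0.0416]
tool_rot: [0.581, 3.087, -0.001]
force: [-1.9, 3.4, 19.2]
grip_width: 0.027
grip_force: 39.8
```

>>> move_arm([
  {"linear": [0,0,0.0015],"dr": [0,0,0]},
  {"linear": [0,0,0.0015],"dr": [0,0,0]},
  {"linear": [0,0,0.0015],"dr": [0,0,0]},
  {"linear": [0,0,0.0015],"dr": [0,0,0]},
], grip=0.25)

```text
time: 10.1
position: [0.3314, -0.3046, 0.0419]
tool_rot: [-0.582, -3.087, -0.0]
force: [-0.2, -0.4, 0.3]
grip_width: 0.0545
grip_force: 0.0
```

>>> move_arm([
  {"linear": [0,0,0.03],"dr": [0,0,0]},
  {"linear": [0,0,0.07],"dr": [0,0,0]},
  {"linear": [0,0,0.11],"dr": [0,0,0]},
  {"linear": [0,0,0.16],"dr": [0,0,0]},
  {"linear": [0.03,0,0.16],"dr": [0,0,0]},
  {"linear": [0.07,0.01,0.16],"dr": [0,0,0]},
  {"linear": [0.1,0.02,0.16],"dr": [0,0,0]},
  {"linear": [0.1,0.02,0.16],"dr": [0,0,0]},
  {"linear": [0.1,0.02,0.16],"dr": [0,0,0]},
])

```text
time: 11.0
position: [0.4314, -0.2842, 0.2016]
tool_rot: [-0.58, -3.086, -0.001]
force: [0.1, 0.1, -0.0]
grip_width: 0.0552
grip_force: 0.0
```

Run:
```python
from h import *
f,K,T=grab("wrist"); np.savez("w6.npz",f=f,K=K,T=T); save(cv2.resize(f[0:260,100:512],None,fx=1.9,fy=1.9,interpolation=cv2.INTER_CUBIC),"w6.png")
s=r.get_state(); print(s["time"],s["position"],s["tool_rot"],s["force"])
for x,z in [((.332,-.305),.062+.005),((.421,-.141),.028),((.437,-.241),.04),((.519,-.096),.04),((.448,-.061),.04),((.515,.004),.028)]: print(x,((proj(K,T,[*x,z],True)-[100,0])*1.9).round())
```

```text
11.05 [ 0.43054135 -0.28484485  0.20155405] [-5.82114395e-01 -3.08549952e+00 -9.12604326e-05] [-0.35339159 -0.16642671 -0.60840571]
(0.332, -0.305) [177. 183.]
(0.421, -0.141) [509. 229.]
(0.437, -0.241) [364. 316.]
(0.519, -0.096) [612. 357.]
(0.448, -0.061) [636. 236.]
(0.515, 0.004) [711. 299.]
```

View pics/w6.png

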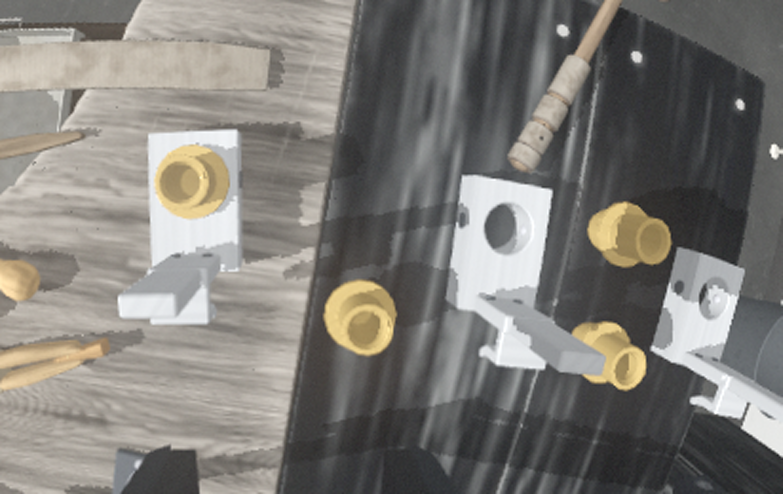

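Run:
```python
from h import *
d=np.load("w6.npz");f,K,T=d["f"],d["K"],d["T"]
P=lambda u,v,z:onz(K,T,u/1.9+100,v/1.9,z,True)
a,b=P(149,134,.031),P(240,129,.031); v=b-a; m=(a+b)/2; yh=v/np.linalg.norm(v); xh=np.array([yh[1],-yh[0],0])
print("front",a.round(4),b.round(4),np.linalg.norm(v).round(4),np.degrees(np.arctan2(v[1],v[0])).round(1),"bore",(m+.028*xh).round(4))
print("shoulder ctr",P(192,181,.0335).round(4),"rim",P(185,183,.067).round(4))
m=cv2.inRange(cv2.cvtColor(f,cv2.COLOR_RGB2HSV),(12,80,60),(32,255,255));n,l,s,c=cv2.connectedComponentsWithStats(m[:200,170:230]);print([(x.tolist(),(y+[170,0]).round(1).tolist()) for x,y in zip(s,c) if x[4]>200])
p=lambda q,z:((proj(K,T,[*q,z],True)))
for z in (.036,.067,.078): print(z,p((.332,-.305),z).round(1))
h1a,h1b=P(463,175,.028),P(552,188,.028);h1c=P(447,298,.028);v=h1b-h1a;w=h1c-h1a;print("h1",np.linalg.norm(v).round(4),np.degrees(np.arctan2(v[1],v[0])).round(1),np.linalg.norm(w).round(4),np.degrees(np.arctan2(w[1],w[0])).round(1))
c,e=bore(f,367.5,120.5,14);print(c,e,onz(K,T,*c,.028,True).round(4))
h0a,h0b=P(676,249,.028),P(744,268,.028);h0c=P(654,347,.028);v=h0b-h0a;w=h0c-h0a;print("h0",np.linalg.norm(v).round(4),np.degrees(np.arctan2(v[1],v[0])).round(1),np.linalg.norm(w).round(4),np.degrees(np.arctan2(w[1],w[0])).round(1))
```

```text
front [ 0.297  -0.3154  0.031 ] [ 0.315  -0.2676  0.031 ] 0.0511 69.3 bore [ 0.3322 -0.3014  0.031 ]
shoulder ctr [ 0.3319 -0.3027  0.0335] rim [ 0.3336 -0.301   0.067 ]
[([0, 0, 60, 200, 10855], [199.4, 100.0]), ([12, 77, 39, 38, 1145], [200.7, 95.2])]
0.036 [198.7  96.2]
0.067 [192.9  96.5]
0.078 [190.6  96.6]
h1 0.0576 65.7 0.073 -26.0
[363.25065804 119.74560452] [16.89645386 26.49108505] [ 0.4182 -0.1462  0.028 ]
h0 0.0722 62.9 0.0691 -27.4
```

h2's socket is home: shoulder and rim rays both fall on the bore axis at seated heights. Next is socket C for h1.

>>> move_arm([
  {"linear": [0.0055,0.02,0],"dr": [0,0,-0.13]},
  {"linear": [0.0055,0.044,0],"dr": [0,0,-0.27]},
  {"linear": [0.0055,0.044,0],"dr": [0,0,-0.4]},
  {"linear": [0.0055,0.044,0],"dr": [0,0,-0.54]},
  {"linear": [0.0055,0.044,0],"dr": [0,0,-0.67]},
  {"linear": [0.0055,0.044,0],"dr": [0,0,-0.8]},
  {"linear": [0.0055,0.044,0],"dr": [0,0,-0.93]},
  {"linear": [0.0055,0.044,0],"dr": [0,0,-1.06]},
  {"linear": [0.0055,0.044,-0.03],"dr": [0,0,-1.06]},
  {"linear": [0.0055,0.044,-0.06],"dr": [0,0,-1.06]},
  {"linear": [0.0055,0.044,-0.08],"dr": [0,0,-1.06]},
  {"linear": [0.0055,0.044,-0.08],"dr": [0,0,-1.06]},
])

```text
time: 12.25
position: [0.4338, -0.2408, 0.1198]
tool_rot: [-2.061, -2.363, 0.003]
force: [0.2, -1.0, 0.4]
grip_width: 0.0551
grip_force: 0.0
```

Run:
```python
from h import *
f,K,T=grab("wrist"); np.savez("w7.npz",f=f,K=K,T=T)
s=r.get_state(); print(s["time"],s["position"],s["tool_rot"],s["force"])
g=gold(f,200,9000,(12,80,60)); print([(np.round(x[:3],1).tolist(),x[3]) for x in g],proj(K,T,[.436,-.241,.045],True))
save(cv2.resize(f,(768,576),interpolation=cv2.INTER_CUBIC),"w7.png")
```

```text
12.3 [ 0.4351611  -0.24103527  0.12135013] [-2.06266672e+00 -2.36566230e+00  1.94854910e-03] [-0.22608819  0.28188362  0.87779264]
[([291.8, 343.8, 7132.5], (170, 327, 269, 36)), ([363.3, 309.0, 656.0], (355, 286, 18, 47)), ([141.3, 309.2, 671.0], (132, 286, 19, 47)), ([134.7, 247.7, 1377.0], (111, 227, 47, 39)), ([259.0, 203.3, 2104.5], (234, 176, 50, 57)), ([383.6, 45.2, 2234.0], (355, 22, 59, 50)), ([302.6, 5.5, 451.5], (279, 0, 48, 14))] [256.26658028 205.339593  ]
```

View pics/w7.png

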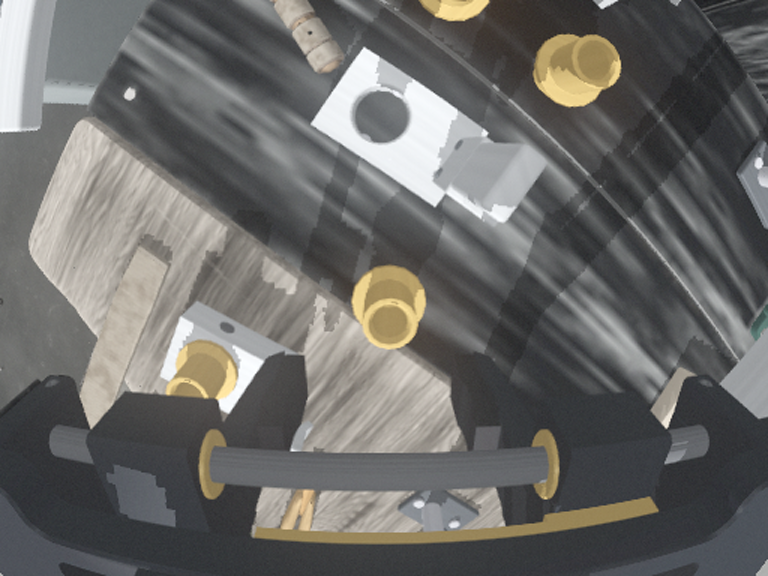

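Socket C is at (389,310), slightly right of the finger centre. h1 is clear, with corners (311,124), (364,48), (437,206) and bore (382,115).

Run:
```python
from h import *
d=np.load("w7.npz");f,K,T=d["f"],d["K"],d["T"]
P=lambda u,v,z:onz(K,T,u/1.5,v/1.5,z,True)
print("C rim",P(389,324,.062).round(4),"sh",P(389,301,.0285).round(4))
a,b,c=P(311,124,.028),P(364,48,.028),P(437,206,.028)
for v in (b-a,c-a): print(np.linalg.norm(v).round(4),np.degrees(np.arctan2(v[1],v[0])).round(1))
print("mid",((a+b)/2).round(4)); c,e=bore(f,254.7,76.7,20);print(e,onz(K,T,*c,.028,True).round(4))
```

```text
C rim [ 0.4384 -0.2426  0.062 ] sh [ 0.439  -0.2428  0.0285]
0.0492 63.3
0.0801 -25.7
mid [ 0.3958 -0.129   0.028 ]
[34.10593033 37.98536301] [ 0.4201 -0.1425  0.028 ]
```

>>> move_arm([
  {"linear": [0.0035,-0.0017,-0.02],"dr": [0,0,0]},
  {"linear": [0.0035,-0.0017,-0.04],"dr": [0,0,0]},
  {"linear": [0.0035,-0.0017,-0.06],"dr": [0,0,0]},
  {"linear": [0.0035,-0.0017,-0.075],"dr": [0,0,0]},
  {"linear": [0.0035,-0.0017,-0.084],"dr": [0,0,0]},
  {"linear": [0.0035,-0.0017,-0.084],"dr": [0,0,0]},
  {"linear": [0.0035,-0.0017,-0.084],"dr": [0,0,0]},
])

```text
time: 13.0
position: [0.4411, -0.2429, 0.0391]
tool_rot: [2.063, 2.368, 0.0]
force: [-0.4, 0.6, 0.3]
grip_width: 0.0549
grip_force: 0.0
```

>>> move_arm([
  {"linear": [0,0,0],"dr": [0,0,0]},
  {"linear": [0,0,0],"dr": [0,0,0]},
  {"linear": [0,0,0],"dr": [0,0,0]},
  {"linear": [0,0,0],"dr": [0,0,0]},
  {"linear": [0,0,0],"dr": [0,0,0]},
  {"linear": [0,0,0],"dr": [0,0,0]},
], grip=-1, grip_force=40)

```text
time: 13.6
position: [0.4408, -0.2426, 0.0383]
tool_rot: [2.063, 2.369, -0.0]
force: [-0.7, 0.6, 3.0]
grip_width: 0.0272
grip_force: 39.8
```

>>> move_arm([
  {"linear": [0,0,0.04],"dr": [0,0,0]},
  {"linear": [0,0,0.08],"dr": [0,0,0]},
  {"linear": [0,0,0.12],"dr": [0,0,0]},
  {"linear": [0,0,0.165],"dr": [0,0,0.14]},
  {"linear": [0,0.01,0.165],"dr": [0,0,0.28]},
  {"linear": [-0.005,0.03,0.165],"dr": [0,0,0.42]},
  {"linear": [-0.01,0.05,0.165],"dr": [0,0,0.56]},
  {"linear": [-0.015,0.08,0.165],"dr": [0,0,0.7]},
  {"linear": [-0.018,0.101,0.165],"dr": [0,0,0.84]},
  {"linear": [-0.018,0.101,0.165],"dr": [0,0,0.977]},
  {"linear": [-0.018,0.101,0.165],"dr": [0,0,0.977]},
  {"linear": [-0.018,0.101,0.165],"dr": [0,0,0.977]},
])

```text
time: 14.8
position: [0.4225, -0.1417, 0.203]
tool_rot: [-0.716, -3.059, -0.0]
force: [0.4, -0.0, -1.1]
grip_width: 0.0271
grip_force: 39.8
```

```bash
cat >> h.py <<'E'
def held2(f,K,T,p,zt=.037):
    g=cv2.cvtColor(f,cv2.COLOR_RGB2HSV); c=int(round(proj(K,T,p,True)[0]))
    m=cv2.inRange(g,(15,75,60),(32,255,255)); ys=[]
    for u in range(c-5,c+6):
        v=[x for x in range(170,260) if m[x:x+4,u].all()]; ys.append(v[0] if v else -1)
    cols=np.where(m[int(np.median(ys))+14]>0)[0]; cols=cols[abs(cols-c)<70]
    print("near edge v",ys,"base 209.3 = 0, -1.63px/mm toward cam; cols at +14:",cols.min(),cols.max(),"tcp u",c)
E
python3 - <<'E'
from h import *
f,K,T=grab("wrist"); np.savez("w8.npz",f=f,K=K,T=T)
s=r.get_state(); print(s["time"],s["position"],s["tool_rot"],s["grip_width"]); held2(f,K,T,s["position"])
E
```

```text
14.85 [ 0.42251576 -0.14191157  0.20298718] [-7.16175260e-01 -3.05869286e+00  3.46021453e-05] 0.026980267172278357
near edge v [208, 208, 208, 208, 208, 208, 208, 208, 208, 209, 209] base 209.3 = 0, -1.63px/mm toward cam; cols at +14: 225 321 tcp u 252
```

>>> move_arm([
  {"linear": [-0.002,0.0003,-0.03],"dr": [0,0,0]},
  {"linear": [-0.002,0.0003,-0.06],"dr": [0,0,0]},
  {"linear": [-0.002,0.0003,-0.09],"dr": [0,0,0]},
  {"linear": [-0.002,0.0003,-0.115],"dr": [0,0,0]},
  {"linear": [-0.002,0.0003,-0.125],"dr": [0,0,0]},
  {"linear": [-0.002,0.0003,-0.133],"dr": [0,0,0]},
  {"linear": [-0.002,0.0003,-0.14],"dr": [0,0,0]},
  {"linear": [-0.002,0.0003,-0.145],"dr": [0,0,0]},
  {"linear": [-0.002,0.0003,-0.149],"dr": [0,0,0]},
  {"linear": [-0.002,0.0003,-0.149],"dr": [0,0,0]},
  {"linear": [-0.002,0.0003,-0.149],"dr": [0,0,0]},
])

```text
time: 15.95
position: [0.4209, -0.1411, 0.0544]
tool_rot: [0.71, 3.06, -0.0]
force: [-0.1, 1.1, -0.8]
grip_width: 0.0272
grip_force: 39.8
```

>>> move_arm([
  {"linear": [0,0,-0.002],"dr": [0,0,0]},
  {"linear": [0,0,-0.004],"dr": [0,0,0]},
  {"linear": [0,0,-0.005],"dr": [0,0,0]},
  {"linear": [0,0,-0.006],"dr": [0,0,0]},
])

```text
time: 16.35
position: [0.4212, -0.1409, 0.0483]
tool_rot: [0.709, 3.059, 0.001]
force: [0.3, 1.4, 4.6]
grip_width: 0.0268
grip_force: 39.8
```

>>> move_arm([
  {"linear": [0,0,-0.001],"dr": [0,0,0]},
  {"linear": [0,0,-0.002],"dr": [0,0,0]},
  {"linear": [0,0,-0.003],"dr": [0,0,0]},
  {"linear": [0,0,-0.004],"dr": [0,0,0]},
])

```text
time: 16.75
position: [0.4214, -0.1409, 0.0448]
tool_rot: [0.708, 3.059, -0.0]
force: [-1.6, 2.1, 14.4]
grip_width: 0.027
grip_force: 39.8
```

>>> move_arm([
  {"linear": [0,0,-0.001],"dr": [0,0,0]},
  {"linear": [0,0,-0.002],"dr": [0,0,0]},
  {"linear": [0,0,-0.003],"dr": [0,0,0]},
  {"linear": [0,0,-0.003],"dr": [0,0,0]},
])

```text
time: 17.15
position: [0.4208, -0.1412, 0.0412]
tool_rot: [0.709, 3.06, -0.0]
force: [0.8, 0.3, -2.8]
grip_width: 0.0267
grip_force: 39.8
```

>>> move_arm([
  {"linear": [0,0,-0.001],"dr": [0,0,0]},
  {"linear": [0,0,-0.002],"dr": [0,0,0]},
  {"linear": [0,0,-0.002],"dr": [0,0,0]},
])

```text
time: 17.45
position: [0.4209, -0.1416, 0.0401]
tool_rot: [0.71, 3.06, -0.002]
force: [-3.9, 0.6, 21.2]
grip_width: 0.0271
grip_force: 39.8
```

The plungers snapped through and the shoulder seated. I'm releasing and going to socket B.

>>> move_arm([
  {"linear": [0,0,0.002],"dr": [0,0,0]},
  {"linear": [0,0,0.002],"dr": [0,0,0]},
  {"linear": [0,0,0.002],"dr": [0,0,0]},
  {"linear": [0,0,0.002],"dr": [0,0,0]},
  {"linear": [0,0,0.04],"dr": [0,0,0]},
  {"linear": [0,0,0.08],"dr": [0,0,0]},
  {"linear": [0,0,0.12],"dr": [0,0,0]},
  {"linear": [0,0,0.16],"dr": [0,0,0]},
], grip=0.25)

```text
time: 18.25
position: [0.4201, -0.1409, 0.2004]
tool_rot: [-0.709, -3.06, -0.001]
force: [0.9, -0.3, 0.0]
grip_width: 0.0551
grip_force: 0.0
```

>>> move_arm([
  {"linear": [0.01,0.03,0],"dr": [0,0,-0.14]},
  {"linear": [0.02,0.06,0],"dr": [0,0,-0.28]},
  {"linear": [0.027,0.08,0],"dr": [0,0,-0.42]},
  {"linear": [0.027,0.08,0],"dr": [0,0,-0.56]},
  {"linear": [0.027,0.08,0],"dr": [0,0,-0.7]},
  {"linear": [0.027,0.08,0],"dr": [0,0,-0.84]},
  {"linear": [0.027,0.08,0],"dr": [0,0,-0.98]},
  {"linear": [0.027,0.08,0],"dr": [0,0,-1.12]},
  {"linear": [0.027,0.08,0],"dr": [0,0,-1.26]},
  {"linear": [0.027,0.08,0],"dr": [0,0,-1.4]},
  {"linear": [0.027,0.08,0],"dr": [0,0,-1.54]},
  {"linear": [0.027,0.08,0],"dr": [0,0,-1.67]},
])

```text
time: 19.45
position: [0.4473, -0.0612, 0.1988]
tool_rot: [-2.749, -1.52, 0.001]
force: [-0.6, -0.5, -0.4]
grip_width: 0.0551
grip_force: 0.0
```

>>> move_arm([
  {"linear": [0,0,-0.04],"dr": [0,0,0]},
  {"linear": [0,0,-0.08],"dr": [0,0,0]},
  {"linear": [0,0,-0.08],"dr": [0,0,0]},
  {"linear": [0,0,-0.08],"dr": [0,0,0]},
])

```text
time: 19.85
position: [0.4472, -0.0609, 0.1193]
tool_rot: [-2.744, -1.528, 0.002]
force: [0.2, 1.0, 1.0]
grip_width: 0.0553
grip_force: 0.0
```

Run:
```python
from h import *
f,K,T=grab("wrist"); np.savez("w9.npz",f=f,K=K,T=T)
g,K2,T2=grab("scene"); np.savez("s9.npz",f=g,K=K2,T=T2)
s=r.get_state(); print(s["time"],s["position"],s["tool_rot"],s["joints"].round(2))
print([(np.round(x[:3],1).tolist(),x[3]) for x in gold(f,200,9000,(12,80,60))],proj(K,T,[.448,-.061,.04],True))
a=cv2.resize(f[0:270],(512,270)); b=cv2.resize(g[205:305,130:360],(690,300),interpolation=cv2.INTER_CUBIC)
o=np.zeros((575,690,3),np.uint8); o[:270,:512]=a; o[275:]=b; save(o,"w9.png")
```

```text
19.95 [ 0.44877152 -0.06116519  0.12068366] [2.74385869 1.5271037  0.00297075] [ 0.35  0.42 -0.38  2.12  0.26  0.64 -0.76]
[([308.6, 348.8, 4253.5], (170, 331, 269, 32)), ([363.3, 309.0, 649.5], (355, 286, 18, 47)), ([141.2, 309.1, 675.5], (132, 286, 19, 47)), ([274.4, 281.4, 1453.5], (253, 260, 43, 42)), ([255.0, 200.9, 2163.5], (230, 174, 51, 57)), ([348.0, 190.7, 2129.0], (322, 164, 53, 54))] [254.30634189 201.37739103]
```

View pics/w9.png

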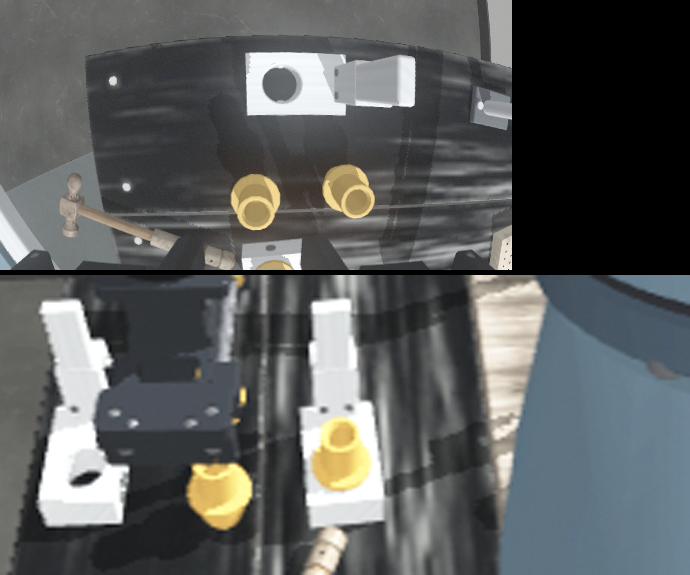

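h1's socket sits flush. B is centred under the gripper. h0 is seen at corners (246,53), (247,115), (346,115), with the bore at (282,84).

Run:
```python
from h import *
d=np.load("w9.npz");f,K,T=d["f"],d["K"],d["T"]
P=lambda u,v,z:onz(K,T,u,v,z,True)
a,b,c=P(246.5,53,.028),P(247,115,.028),P(345,115,.028)
for v in (a-b,c-b): print(np.linalg.norm(v).round(4),np.degrees(np.arctan2(v[1],v[0])).round(1))
print("mid",((a+b)/2).round(4)); q,e=bore(f,282,84,26);print(q,e,P(*q,.028).round(4), P(282,84,.028).round(4))
print("B rim",P(255,213,.062).round(4),"sh",P(255,196,.0285).round(4))
```

```text
0.0495 58.6
0.0795 -30.3
mid [0.4918 0.021  0.028 ]
[281.09402847  84.23816299] [34.69756317 39.20146561] [0.5145 0.0068 0.028 ] [0.5152 0.0066 0.028 ]
B rim [ 0.4479 -0.062   0.062 ] sh [ 0.4488 -0.0609  0.0285]
```

>>> move_arm([
  {"linear": [0,0,-0.02],"dr": [0,0,0]},
  {"linear": [0,0,-0.04],"dr": [0,0,0]},
  {"linear": [0,0,-0.06],"dr": [0,0,0]},
  {"linear": [0,0,-0.075],"dr": [0,0,0]},
  {"linear": [0,0,-0.084],"dr": [0,0,0]},
  {"linear": [0,0,-0.084],"dr": [0,0,0]},
  {"linear": [0,0,-0.084],"dr": [0,0,0]},
])

```text
time: 20.65
position: [0.4485, -0.0612, 0.0361]
tool_rot: [2.744, 1.527, 0.002]
force: [-0.4, 0.5, -0.5]
grip_width: 0.0548
grip_force: 0.0
```

>>> move_arm([
  {"linear": [0,0,0],"dr": [0,0,0]},
  {"linear": [0,0,0],"dr": [0,0,0]},
  {"linear": [0,0,0],"dr": [0,0,0]},
  {"linear": [0,0,0],"dr": [0,0,0]},
  {"linear": [0,0,0],"dr": [0,0,0]},
  {"linear": [0,0,0],"dr": [0,0,0]},
], grip=-1, grip_force=40)

```text
time: 21.25
position: [0.4479, -0.0611, 0.0353]
tool_rot: [2.745, 1.528, 0.001]
force: [0.3, 0.5, 4.1]
grip_width: 0.0272
grip_force: 39.7
```

>>> move_arm([
  {"linear": [0,0,0.05],"dr": [0,0,0]},
  {"linear": [0,0,0.09],"dr": [0,0,0]},
  {"linear": [0,0,0.13],"dr": [0,0,0.13]},
  {"linear": [0,0,0.168],"dr": [0,0,0.27]},
  {"linear": [0.01,0.01,0.168],"dr": [0,0,0.41]},
  {"linear": [0.02,0.02,0.168],"dr": [0,0,0.55]},
  {"linear": [0.03,0.03,0.168],"dr": [0,0,0.69]},
  {"linear": [0.04,0.04,0.168],"dr": [0,0,0.83]},
  {"linear": [0.05,0.05,0.168],"dr": [0,0,0.97]},
  {"linear": [0.06,0.06,0.168],"dr": [0,0,1.11]},
  {"linear": [0.067,0.068,0.168],"dr": [0,0,1.25]},
  {"linear": [0.067,0.068,0.168],"dr": [0,0,1.39]},
])

```text
time: 22.45
position: [0.515, 0.0083, 0.2029]
tool_rot: [-1.119, -2.935, -0.002]
force: [-0.1, -0.4, -0.9]
grip_width: 0.0272
grip_force: 39.7
```

>>> move_arm([
  {"linear": [0,0,0],"dr": [0,0,0.14]},
  {"linear": [0,0,0],"dr": [0,0,0.198]},
  {"linear": [0,0,0],"dr": [0,0,0.198]},
  {"linear": [0,0,0],"dr": [0,0,0.198]},
])

```text
time: 22.85
position: [0.5143, 0.0068, 0.2028]
tool_rot: [-0.837, -3.027, 0.0]
force: [-0.2, 0.2, -1.0]
grip_width: 0.0272
grip_force: 39.7
```

Run:
```python
from h import *
f,K,T=grab("wrist"); np.savez("w10.npz",f=f,K=K,T=T)
s=r.get_state(); print(s["time"],s["position"],s["tool_rot"],s["grip_width"],s["joints"].round(2)); held2(f,K,T,s["position"])
g,K2,T2=grab("scene"); np.savez("s10.npz",f=g,K=K2,T=T2)
```

```text
22.9 [0.51440011 0.00679491 0.20294599] [-8.37038646e-01 -3.02763733e+00  3.01705932e-04] 0.027267343490204935 [ 0.51  0.47 -0.78  1.89  0.4   0.94  0.58]
near edge v [211, 211, 210, 210, 210, 210, 210, 210, 210, 210, 210] base 209.3 = 0, -1.63px/mm toward cam; cols at +14: 184 279 tcp u 253
```

>>> move_arm([
  {"linear": [0.0007,0,-0.03],"dr": [0,0,0]},
  {"linear": [0.0007,0,-0.06],"dr": [0,0,0]},
  {"linear": [0.0007,0,-0.09],"dr": [0,0,0]},
  {"linear": [0.0007,0,-0.115],"dr": [0,0,0]},
  {"linear": [0.0007,0,-0.125],"dr": [0,0,0]},
  {"linear": [0.0007,0,-0.133],"dr": [0,0,0]},
  {"linear": [0.0007,0,-0.14],"dr": [0,0,0]},
  {"linear": [0.0007,0,-0.147],"dr": [0,0,0]},
  {"linear": [0.0007,0,-0.152],"dr": [0,0,0]},
  {"linear": [0.0007,0,-0.152],"dr": [0,0,0]},
  {"linear": [0.0007,0,-0.152],"dr": [0,0,0]},
])

```text
time: 24.05
position: [0.5155, 0.0069, 0.0513]
tool_rot: [0.835, 3.028, 0.0]
force: [1.0, -0.4, -1.1]
grip_width: 0.0275
grip_force: 39.7
```

>>> move_arm([
  {"linear": [0,0,-0.0015],"dr": [0,0,0]},
  {"linear": [0,0,-0.003],"dr": [0,0,0]},
  {"linear": [0,0,-0.0045],"dr": [0,0,0]},
  {"linear": [0,0,-0.006],"dr": [0,0,0]},
])

```text
time: 24.45
position: [0.5154, 0.0067, 0.0451]
tool_rot: [0.835, 3.028, -0.0]
force: [0.2, 0.2, 4.5]
grip_width: 0.0269
grip_force: 39.7
```

>>> move_arm([
  {"linear": [0,0,-0.0012],"dr": [0,0,0]},
  {"linear": [0,0,-0.0024],"dr": [0,0,0]},
  {"linear": [0,0,-0.0036],"dr": [0,0,0]},
  {"linear": [0,0,-0.0045],"dr": [0,0,0]},
  {"linear": [0,0,-0.0045],"dr": [0,0,0]},
])

```text
time: 24.95
position: [0.5157, 0.0068, 0.0412]
tool_rot: [0.834, 3.028, -0.001]
force: [-2.1, -1.0, 6.5]
grip_width: 0.0273
grip_force: 39.7
```

>>> move_arm([
  {"linear": [0,0,-0.001],"dr": [0,0,0]},
  {"linear": [0,0,-0.002],"dr": [0,0,0]},
  {"linear": [0,0,-0.003],"dr": [0,0,0]},
  {"linear": [0,0,-0.003],"dr": [0,0,0]},
])

```text
time: 25.35
position: [0.5156, 0.0068, 0.038]
tool_rot: [0.834, 3.028, -0.0]
force: [-0.5, -0.9, 1.9]
grip_width: 0.0271
grip_force: 39.7
```

>>> move_arm([
  {"linear": [0,0,-0.001],"dr": [0,0,0]},
  {"linear": [0,0,-0.0015],"dr": [0,0,0]},
  {"linear": [0,0,-0.0015],"dr": [0,0,0]},
])

```text
time: 25.65
position: [0.5159, 0.007, 0.0372]
tool_rot: [0.834, 3.028, -0.001]
force: [-2.3, -0.6, 12.0]
grip_width: 0.0271
grip_force: 39.7
```

>>> move_arm([
  {"linear": [0,0,-0.0005],"dr": [0,0,0]},
  {"linear": [0,0,-0.0005],"dr": [0,0,0]},
])

```text
time: 25.85
position: [0.5159, 0.0071, 0.037]
tool_rot: [0.833, 3.028, -0.001]
force: [-4.6, -1.1, 16.3]
grip_width: 0.0269
grip_force: 39.8
```

>>> move_arm([
  {"linear": [0,0,0.002],"dr": [0,0,0]},
  {"linear": [0,0,0.002],"dr": [0,0,0]},
  {"linear": [0,0,0.002],"dr": [0,0,0]},
  {"linear": [0,0,0.002],"dr": [0,0,0]},
  {"linear": [0,0,0.04],"dr": [0,0,0]},
  {"linear": [0,0,0.09],"dr": [0,0,0]},
  {"linear": [0,0,0.14],"dr": [0,0,0]},
  {"linear": [0,0,0.19],"dr": [0,0,0]},
  {"linear": [0,0,0.24],"dr": [0,0,0]},
  {"linear": [0,0,0.29],"dr": [0,0,0]},
  {"linear": [0,0,0.34],"dr": [0,0,0]},
  {"linear": [0,0,0.34],"dr": [0,0,0]},
], grip=0.25)

```text
time: 27.05
position: [0.5182, 0.008, 0.3819]
tool_rot: [0.832, 3.019, 0.004]
force: [1.0, 0.3, -0.8]
grip_width: 0.0547
grip_force: 0.0
```

Run:
```python
from h import *
o=np.zeros((570,800,3),np.uint8)
g,K2,T2=grab("scene"); np.savez("s11.npz",f=g,K=K2,T=T2)
t,K3,T3=grab("top"); np.savez("t11.npz",f=t,K=K3,T=T3)
f,K,T=grab("wrist"); np.savez("w11.npz",f=f,K=K,T=T)
s=r.get_state(); print(s["time"],s["position"])
o[:280,:390]=cv2.resize(g[200:300,130:270],(390,280),interpolation=cv2.INTER_CUBIC)[:280]
o[:280,395:800]=cv2.resize(g[110:210,140:345],(405,198),interpolation=cv2.INTER_CUBIC)[:280] if 0 else cv2.resize(g[200:300,225:370],(405,280),interpolation=cv2.INTER_CUBIC)
o[285:570,:405]=cv2.resize(t[70:210,170:370],(405,285),interpolation=cv2.INTER_CUBIC)
o[285:570,410:800]=cv2.resize(f[0:280],(390,285))
save(o,"v11.png")
```

```text
27.2 [0.51485641 0.00657086 0.37467817]
```

View pics/v11.png

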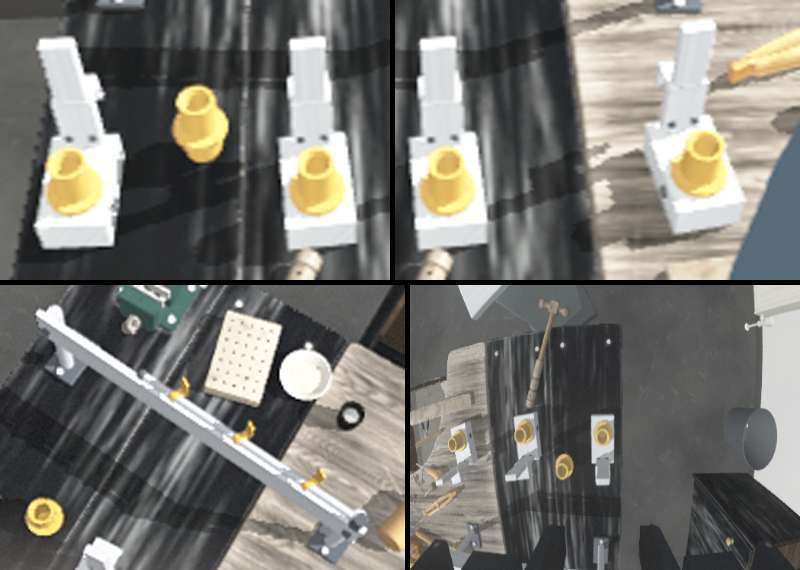

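All three sockets sit flat on their blocks in both scene crops. The flags show in the top crop at (180,385), (245,430) and (315,477). Next I measure the rail and marks numerically.

Run:
```python
from h import *
D={n:np.load(n+".npz") for n in ["top0","t11","scene0","s11","w1"]}
R=lambda n,q:ray(D[n]["K"],D[n]["T"],*q,n[0]=="w")
g={n:[x for x in gold(D[n]["f"],20,2500,(14,75,50))] for n in D}
seeds={"top0":[(258,121),(291,142),(325,165)],"t11":[(258,121),(291,142),(325,165)],"scene0":[(235,137),(271,137),(309,136)],"s11":[(235,137),(271,137),(309,136)],"w1":[(412,122),(404,178),(394,232)]}
M=[]
for k in range(3):
    rs=[]
    for n in D:
        x=min(g[n],key=lambda x:np.hypot(x[0]-seeds[n][k][0],x[1]-seeds[n][k][1]))
        if np.hypot(x[0]-seeds[n][k][0],x[1]-seeds[n][k][1])<6: rs.append((n,R(n,x[:2]),x[3]))
    p,e=tri([b for _,b,_ in rs]);M.append(p);print("m",k,p.round(4),[(n,float(q),bb) for (n,_,bb),q in zip(rs,e)])
v=M[0]-M[2];print("dist",[np.linalg.norm(M[i]-M[i+1]).round(4) for i in (0,1)],"dir deg",np.degrees(np.arctan2(v[1],v[0])).round(2))
# bar edges in top view
d=D["top0"];f,K,T=d["f"],d["K"],d["T"];gr=cv2.cvtColor(f,cv2.COLOR_RGB2GRAY).astype(float)
up=[];lo=[]
for u in range(208,340,3):
    vc=86+(u-192)*100/156+3; prof=gr[int(vc)-22:int(vc)+22,u]; i0=int(vc)-22
    c=22; 
    if prof[c]<110: continue
    a=c
    while a>0 and prof[a]>120: a-=1
    b=c
    while b<43 and prof[b]>120: b+=1
    up.append((u,i0+a+(120-prof[a])/(prof[a+1]-prof[a]+1e-9)));lo.append((u,i0+b-(120-prof[b])/(prof[b-1]-prof[b]+1e-9)))
for nm,E,z in (("up",up,.16),("lo",lo,.11)):
    P=np.array([onz(K,T,*x,z) for x in E]);L=P[P[:,1]>-.22]
    print(nm,len(L),P[::5].round(3)[:,:2].tolist()); l=cv2.fitLine(L[:,:2].astype(np.float32),cv2.DIST_HUBER,0,.01,.01).ravel();print(np.degrees(np.arctan2(l[1],l[0])),l[2:].round(4))
```

```text
m 0 [ 0.6176 -0.2444  0.1873] [('top0', 0.7, (253, 115, 11, 12)), ('t11', 0.7, (253, 115, 11, 12)), ('scene0', 0.2, (231, 130, 7, 17)), ('s11', 0.2, (231, 130, 7, 17)), ('w1', 1.4, (400, 115, 23, 14))]
m 1 [ 0.5751 -0.3082  0.1883] [('top0', 0.9, (285, 136, 12, 12)), ('t11', 0.9, (285, 136, 12, 12)), ('scene0', 0.2, (267, 130, 7, 18)), ('s11', 0.2, (267, 130, 7, 18)), ('w1', 1.5, (393, 170, 22, 17))]
m 2 [ 0.5279 -0.373   0.1958] [('top0', 0.3, (319, 160, 12, 11)), ('t11', 0.3, (319, 160, 12, 11)), ('scene0', 1.6, (304, 125, 12, 23)), ('s11', 0.7, (305, 129, 8, 19)), ('w1', 1.5, (384, 224, 20, 18))]
dist [np.float64(0.0767), np.float64(0.0805)] dir deg 55.12
up 13 [[0.687, -0.14], [0.665, -0.171], [0.641, -0.203], [0.63, -0.234], [0.611, -0.264], [0.589, -0.295], [0.57, -0.326], [0.574, -0.356], [0.542, -0.386]]
56.817104 [ 0.6628 -0.1762]
lo 13 [[0.658, -0.137], [0.656, -0.169], [0.626, -0.202], [0.613, -0.235], [0.583, -0.267], [0.57, -0.3], [0.549, -0.332], [0.464, -0.363], [0.505, -0.395]]
57.302845 [ 0.6504 -0.177 ]
```

Rail direction is about 57°, with the bar centre at x_r ≈ 0.647 and mark y_r ≈ 0.131, 0.055 and -0.025. I'm grasping h0's tab at (0.556, -0.017) while cross-checking the bar in the first wrist picture.

>>> move_arm([
  {"linear": [0.02,-0.01,-0.04],"dr": [0,0,0]},
  {"linear": [0.04,-0.024,-0.08],"dr": [0,0,0]},
  {"linear": [0.04,-0.024,-0.12],"dr": [0,0,0]},
  {"linear": [0.04,-0.024,-0.16],"dr": [0,0,0]},
  {"linear": [0.04,-0.024,-0.19],"dr": [0,0,0]},
  {"linear": [0.04,-0.024,-0.19],"dr": [0,0,0]},
  {"linear": [0.04,-0.024,-0.19],"dr": [0,0,0]},
])

```text
time: 27.9
position: [0.5545, -0.0167, 0.1849]
tool_rot: [-0.833, -3.027, 0.0]
force: [-0.0, -0.6, 0.6]
grip_width: 0.0552
grip_force: 0.0
```

Run:
```python
from h import *
s=r.get_state();print(s["time"],s["position"],s["tool_rot"])
d=np.load("w1.npz");f,K,T=d["f"],d["K"],d["T"];gr=cv2.cvtColor(f,cv2.COLOR_RGB2GRAY).astype(float)
xr=np.array([.8387,-.5446]);yr=np.array([.5446,.8387])
for v in range(16,120,8):
    prof=gr[v]; c=int(398-(v-5)*.087); 
    a=c
    while prof[a]>110:a-=1
    b=c
    while prof[b]>110:b+=1
    p=onz(K,T,a+(110-prof[a])/(prof[a+1]-prof[a]),v,.11,True)[:2];q=onz(K,T,b-(110-prof[b])/(prof[b-1]-prof[b]),v,.16,True)[:2]
    print(v,c,a,b,"front(-4): xr %.4f"%(p@xr),"back(+4): xr %.4f yr %.3f"%(q@xr,q@yr))
# h0 still there? bore/gold in fresh wrist view
f,K,T=grab("wrist");np.savez("w12.npz",f=f,K=K,T=T)
print([(np.round(x[:3],1).tolist(),x[3]) for x in gold(f,200,9000,(12,80,60))],proj(K,T,[.5153,.0067,.05],True))
```

```text
27.9 [ 0.55450167 -0.01671954  0.18490539] [-8.32679469e-01 -3.02653581e+00  2.93872503e-05]
16 397 383 409 front(-4): xr 0.6410 back(+4): xr 0.6569 yr 0.282
24 396 368 404 front(-4): xr 0.6154 back(+4): xr 0.6488 yr 0.268
32 395 360 404 front(-4): xr 0.6012 back(+4): xr 0.6485 yr 0.256
40 394 376 404 front(-4): xr 0.6286 back(+4): xr 0.6486 yr 0.244
48 394 384 404 front(-4): xr 0.6413 back(+4): xr 0.6484 yr 0.233
56 393 383 404 front(-4): xr 0.6404 back(+4): xr 0.6485 yr 0.221
64 392 383 403 front(-4): xr 0.6406 back(+4): xr 0.6478 yr 0.209
72 392 383 403 front(-4): xr 0.6406 back(+4): xr 0.6477 yr 0.198
80 391 369 425 front(-4): xr 0.6175 back(+4): xr 0.6856 yr 0.192
88 390 382 403 front(-4): xr 0.6400 back(+4): xr 0.6484 yr 0.175
96 390 382 402 front(-4): xr 0.6399 back(+4): xr 0.6474 yr 0.164
104 389 381 401 front(-4): xr 0.6396 back(+4): xr 0.6472 yr 0.153
112 388 380 446 front(-4): xr 0.6392 back(+4): xr 0.7279 yr 0.150
[([310.1, 348.9, 4127.5], (170, 331, 269, 32)), ([363.1, 309.0, 668.5], (354, 286, 19, 47)), ([141.3, 309.1, 674.5], (132, 286, 19, 47)), ([171.8, 188.1, 1285.5], (152, 167, 41, 43)), ([90.3, 135.8, 1154.0], (69, 117, 42, 36)), ([253.4, 134.5, 1220.5], (234, 115, 40, 40))] [252.51425824 136.95067544]
```

>>> move_arm([
  {"linear": [0.001,-0.0005,-0.02],"dr": [0,0,0]},
  {"linear": [0.001,-0.0005,-0.04],"dr": [0,0,0]},
  {"linear": [0.001,-0.0005,-0.06],"dr": [0,0,0]},
  {"linear": [0.001,-0.0005,-0.079],"dr": [0,0,0]},
  {"linear": [0.001,-0.0005,-0.079],"dr": [0,0,0]},
  {"linear": [0.001,-0.0005,-0.079],"dr": [0,0,0]},
])

```text
time: 28.55
position: [0.5573, -0.0175, 0.1081]
tool_rot: [0.834, 3.027, 0.001]
force: [0.2, -0.8, 0.6]
grip_width: 0.0551
grip_force: 0.0
```

>>> move_arm([
  {"linear": [0,0,0],"dr": [0,0,0]},
  {"linear": [0,0,0],"dr": [0,0,0]},
  {"linear": [0,0,0],"dr": [0,0,0]},
  {"linear": [0,0,0],"dr": [0,0,0]},
  {"linear": [0,0,0],"dr": [0,0,0]},
  {"linear": [0,0,0],"dr": [0,0,0]},
  {"linear": [0,0,0],"dr": [0,0,0]},
], grip=-1, grip_force=60)

```text
time: 29.25
position: [0.5568, -0.0174, 0.1069]
tool_rot: [0.834, 3.028, 0.001]
force: [0.2, 0.7, 2.9]
grip_width: 0.0231
grip_force: 60.0
```

>>> move_arm([
  {"linear": [0,0,0.02],"dr": [0,0,0]},
  {"linear": [0,0,0.04],"dr": [0,0,0]},
  {"linear": [0,0,0.07],"dr": [0,0,-0.037]},
  {"linear": [0,0,0.1],"dr": [0,0,-0.037]},
  {"linear": [0,0,0.13],"dr": [0,0,-0.037]},
  {"linear": [0,0,0.15],"dr": [0,0,-0.037]},
  {"linear": [0,0,0.15],"dr": [0,0,-0.037]},
  {"linear": [0,0,0.15],"dr": [0,0,-0.037]},
])

```text
time: 30.05
position: [0.5555, -0.0181, 0.2554]
tool_rot: [-0.89, -3.011, 0.002]
force: [0.4, -0.2, -4.9]
grip_width: 0.0233
grip_force: 60.0
```

Run:
```python
from h import *
s=r.get_state();print(s["time"],s["position"],s["tool_rot"],s["grip_width"],s["force"],s["ft_torque"])
f,K,T=grab("wrist");np.savez("w13.npz",f=f,K=K,T=T)
R=cv2.Rodrigues(s["tool_rot"])[0];y=R[:,1];y=y*np.sign(y[1]);x=np.array([y[1],-y[0],0]);p=s["position"]
print("closing deg",np.degrees(np.arctan2(y[1],y[0])))
zo=p[2]+.019-.125; c=p-.047*x; c[2]=0
print([(np.round(z[:3],1).tolist(),z[3]) for z in gold(f,200,9000,(12,80,60))],"pred rim",proj(K,T,c+[0,0,zo+.064],True),"shoulder",proj(K,T,c+[0,0,zo+.0305],True))
```

```text
30.05 [ 0.55548016 -0.01805062  0.25537919] [-8.90371233e-01 -3.01125603e+00  1.60387254e-03] 0.023250283988048133 [ 0.40397862 -0.19103736 -4.85450701] [-0.10165701 -0.1926136  -0.01464319]
closing deg 57.05614853161868
[([254.8, 349.4, 5084.5], (110, 339, 286, 24)), ([314.0, 312.7, 471.5], (308, 289, 13, 48)), ([190.4, 312.7, 447.5], (185, 289, 12, 48)), ([13.4, 217.6, 249.0], (0, 207, 29, 22)), ([187.0, 172.1, 838.5], (172, 155, 32, 35)), ([17.9, 150.1, 560.5], (3, 136, 29, 27)), ([252.4, 146.4, 2270.5], (226, 120, 54, 55)), ([116.9, 131.4, 772.5], (99, 116, 35, 30))] pred rim [252.51914294 155.03078299] shoulder [252.53675585 146.07030787]
```

h0 hangs level in the grip. Moving it over the gate.

>>> move_arm([
  {"linear": [0.012,-0.018,0],"dr": [0,0,0]},
  {"linear": [0.03,-0.045,0],"dr": [0,0,0]},
  {"linear": [0.05,-0.074,0],"dr": [0,0,0]},
  {"linear": [0.07,-0.104,0],"dr": [0,0,0]},
  {"linear": [0.085,-0.126,0],"dr": [0,0,0]},
  {"linear": [0.0965,-0.143,0],"dr": [0,0,0]},
  {"linear": [0.0965,-0.143,0],"dr": [0,0,0]},
  {"linear": [0.0965,-0.143,0],"dr": [0,0,0]},
  {"linear": [0.0965,-0.143,-0.015],"dr": [0,0,0]},
  {"linear": [0.0965,-0.143,-0.03],"dr": [0,0,0]},
  {"linear": [0.0965,-0.143,-0.03],"dr": [0,0,0]},
])

```text
time: 31.2
position: [0.6505, -0.16, 0.2231]
tool_rot: [-0.887, -3.008, 0.002]
force: [-1.3, 0.5, -4.8]
grip_width: 0.0232
grip_force: 60.0
```

```bash
cat >> h.py <<'E'
xr=np.array([.8387,-.5446,0]);yr=np.array([.5446,.8387,0])
def st():
    s=r.get_state();p=s["position"];y=cv2.Rodrigues(s["tool_rot"])[0][:,1];y=y*np.sign(y[1])
    print("t %.2f pos %s x_r %.4f y_r %.4f close %.1f grip %.4f F %s"%(s["time"],p.round(4),p@xr,p@yr,np.degrees(np.arctan2(y[1],y[0])),s["grip_width"],s["force"].round(1)));return s
E
python3 - <<'E'
from h import *
s=st(); g,K,T=grab("scene");t,K2,T2=grab("top");np.savez("s14.npz",f=g,K=K,T=T);np.savez("t14.npz",f=t,K=K2,T=T2)
p=s["position"]; c=proj(K,T,p).astype(int);c2=proj(K2,T2,p).astype(int);print(c,c2)
a=cv2.resize(g[c[1]-50:c[1]+70,c[0]-75:c[0]+75],(500,400),interpolation=cv2.INTER_CUBIC);b=cv2.resize(t[c2[1]-50:c2[1]+50,c2[0]-37:c2[0]+38],(300,400),interpolation=cv2.INTER_CUBIC)
save(np.hstack([a,b]),"v14.png")
E
```

```text
t 31.20 pos [ 0.6505 -0.16    0.2231] x_r 0.6327 y_r 0.2201 close 57.1 grip 0.0232 F [-1.3  0.5 -4.8]
[189 130] [215  97]
```

>>> move_arm([
  {"linear": [0.0013,-0.0008,0],"dr": [0,0,0]},
  {"linear": [0.0013,-0.0008,-0.004],"dr": [0,0,0]},
  {"linear": [0.0013,-0.0008,-0.007],"dr": [0,0,0]},
  {"linear": [0.0013,-0.0008,-0.01],"dr": [0,0,0]},
  {"linear": [0.0013,-0.0008,-0.01],"dr": [0,0,0]},
  {"linear": [0.0013,-0.0008,-0.01],"dr": [0,0,0]},
])

```text
time: 31.9
position: [0.6539, -0.1615, 0.2163]
tool_rot: [-0.89, -3.012, 0.0]
force: [-1.5, 1.4, -4.4]
grip_width: 0.023
grip_force: 60.0
```

>>> move_arm([
  {"linear": [0,0,-0.002],"dr": [0,0,0]},
  {"linear": [0,0,-0.004],"dr": [0,0,0]},
  {"linear": [0,0,-0.006],"dr": [0,0,0]},
  {"linear": [0,0,-0.008],"dr": [0,0,0]},
  {"linear": [0,0,-0.008],"dr": [0,0,0]},
])

```text
time: 32.4
position: [0.6539, -0.1614, 0.2082]
tool_rot: [-0.89, -3.012, 0.0]
force: [-0.9, 1.7, -4.6]
grip_width: 0.0235
grip_force: 60.0
```

>>> move_arm([
  {"linear": [0,0,-0.003],"dr": [0,0,0]},
  {"linear": [0,0,-0.006],"dr": [0,0,0]},
  {"linear": [0,0,-0.009],"dr": [0,0,0]},
  {"linear": [0,0,-0.011],"dr": [0,0,0]},
  {"linear": [0,0,-0.011],"dr": [0,0,0]},
])

```text
time: 32.9
position: [0.6539, -0.1614, 0.1971]
tool_rot: [-0.89, -3.012, 0.0]
force: [-1.3, 0.8, -4.8]
grip_width: 0.0231
grip_force: 60.0
```

>>> move_arm([
  {"linear": [0,0,-0.001],"dr": [0,0,0]},
  {"linear": [0,0,-0.002],"dr": [0,0,0]},
  {"linear": [0,0,-0.002],"dr": [0,0,0]},
])

```text
time: 33.2
position: [0.6541, -0.1614, 0.1955]
tool_rot: [-0.89, -3.013, -0.0]
force: [-0.9, 1.7, -3.9]
grip_width: 0.0231
grip_force: 60.0
```

>>> move_arm([
  {"linear": [0,0,-0.001],"dr": [0,0,0]},
  {"linear": [0,0,-0.001],"dr": [0,0,0]},
  {"linear": [0,0,-0.001],"dr": [0,0,0]},
])

```text
time: 33.5
position: [0.6542, -0.1613, 0.195]
tool_rot: [0.89, 3.012, 0.0]
force: [-3.4, 1.4, 0.9]
grip_width: 0.0233
grip_force: 59.9
```

>>> move_arm([
  {"linear": [0.001,-0.0007,0],"dr": [0,0,0]},
  {"linear": [0.002,-0.0013,0],"dr": [0,0,0]},
  {"linear": [0.0025,-0.0016,0],"dr": [0,0,0]},
  {"linear": [0.0025,-0.0016,0],"dr": [0,0,0]},
])

```text
time: 33.9
position: [0.6551, -0.1617, 0.1951]
tool_rot: [-0.888, -3.009, -0.0]
force: [-9.5, 4.5, 6.9]
grip_width: 0.0231
grip_force: 59.9
```

>>> move_arm([
  {"linear": [-0.002,0.0013,0],"dr": [0,0,0]},
  {"linear": [-0.004,0.0026,0],"dr": [0,0,0]},
  {"linear": [-0.005,0.0032,0],"dr": [0,0,0]},
  {"linear": [-0.005,0.0032,0],"dr": [0,0,0]},
])

```text
time: 34.3
position: [0.6523, -0.1603, 0.1949]
tool_rot: [0.89, 3.011, -0.0]
force: [0.2, 0.2, -1.5]
grip_width: 0.0234
grip_force: 60.0
```

The hook is on the bar: vertical contact at z=0.195 and the arm face felt at +x. Sliding along with a 2 mm lift, watching side forces.

>>> move_arm([
  {"linear": [0,0,0.002],"dr": [0,0,0]},
  {"linear": [-0.0055,-0.0083,0.002],"dr": [0,0,-0.005]},
  {"linear": [-0.0111,-0.0167,0.002],"dr": [0,0,-0.01]},
  {"linear": [-0.0166,-0.025,0.002],"dr": [0,0,-0.01]},
  {"linear": [-0.0221,-0.0333,0.002],"dr": [0,0,-0.01]},
  {"linear": [-0.0277,-0.0416,0.002],"dr": [0,0,-0.01]},
  {"linear": [-0.0332,-0.05,0.002],"dr": [0,0,-0.01]},
  {"linear": [-0.0387,-0.0583,0.002],"dr": [0,0,-0.01]},
  {"linear": [-0.0443,-0.0666,0.002],"dr": [0,0,-0.01]},
  {"linear": [-0.0443,-0.0666,0.002],"dr": [0,0,-0.01]},
])

```text
time: 35.3
position: [0.6059, -0.2285, 0.1963]
tool_rot: [-0.908, -3.006, 0.002]
force: [-1.9, -0.7, -3.0]
grip_width: 0.0231
grip_force: 60.0
```

>>> move_arm([
  {"linear": [-0.0055,-0.0083,0],"dr": [0,0,0]},
  {"linear": [-0.0111,-0.0167,0],"dr": [0,0,0]},
  {"linear": [-0.0166,-0.025,0],"dr": [0,0,0]},
  {"linear": [-0.0221,-0.0333,0],"dr": [0,0,0]},
  {"linear": [-0.0277,-0.0416,0],"dr": [0,0,0]},
  {"linear": [-0.0332,-0.05,0],"dr": [0,0,0]},
  {"linear": [-0.0387,-0.0583,0],"dr": [0,0,0]},
  {"linear": [-0.0443,-0.0666,0],"dr": [0,0,0]},
  {"linear": [-0.0443,-0.0666,0],"dr": [0,0,0]},
])

```text
time: 36.2
position: [0.5614, -0.2952, 0.1963]
tool_rot: [-0.909, -3.006, 0.003]
force: [-2.1, -0.1, -3.2]
grip_width: 0.0233
grip_force: 60.0
```

Run:
```python
from h import *
st()
```

```text
t 36.20 pos [ 0.5614 -0.2952  0.1963] x_r 0.6316 y_r 0.0581 close 56.4 grip 0.0233 F [-2.1 -0.1 -3.2]
```

```bash
sed -i 's/^xr=.*/xr=np.array([.8329,-.5534,0]);yr=np.array([.5534,.8329,0])/' h.py
python3 - <<'E'
from h import *
seeds={"top0":[(258,121),(291,142),(325,165)],"scene0":[(235,137),(271,137),(309,136)],"s11":[(235,137),(271,137),(309,136)],"w1":[(412,122),(404,178),(394,232)]}
for n in seeds:
    d=np.load(n+".npz");f,K,T=d["f"],d["K"],d["T"];g=gold(f,20,2500,(14,75,50))
    for k,sd in enumerate(seeds[n]):
        x=min(g,key=lambda x:np.hypot(x[0]-sd[0],x[1]-sd[1]))
        o,v=ray(K,T,x[0],x[1],n[0]=="w");p=o+v*((.6485-o@xr)/(v@xr));print(n,k,"y_r %.4f z %.4f"%(p@yr,p[2]),end=" | ")
    print()
s=st()
g,K,T=grab("scene");t,K2,T2=grab("top");np.savez("s15.npz",f=g,K=K,T=T);np.savez("t15.npz",f=t,K=K2,T=T2)
m=cv2.inRange(cv2.cvtColor(g,cv2.COLOR_RGB2HSV),(14,75,50),(32,255,255));print([(np.round(x[:3],1).tolist(),x[3]) for x in gold(g,20,2500,(14,75,50)) if x[1]<200])
E
```

```text
top0 0 y_r 0.1378 z 0.1928 | top0 1 y_r 0.0618 z 0.1936 | top0 2 y_r -0.0186 z 0.1893 | 
scene0 0 y_r 0.1380 z 0.1883 | scene0 1 y_r 0.0614 z 0.1890 | scene0 2 y_r -0.0192 z 0.1959 | 
s11 0 y_r 0.1380 z 0.1883 | s11 1 y_r 0.0614 z 0.1890 | s11 2 y_r -0.0190 z 0.1932 | 
w1 0 y_r 0.1376 z 0.1868 | w1 1 y_r 0.0605 z 0.1878 | w1 2 y_r -0.0210 z 0.1890 | 
t 36.20 pos [ 0.5614 -0.2952  0.1963] x_r 0.6309 y_r 0.0648 close 56.4 grip 0.0233 F [-2.1 -0.1 -3.2]
[([383.7, 180.7, 318.0], (355, 174, 55, 15)), ([268.5, 179.4, 309.0], (260, 168, 18, 23)), ([365.7, 167.6, 1224.0], (340, 153, 68, 36)), ([234.3, 138.6, 71.5], (231, 130, 7, 17)), ([308.2, 136.8, 125.0], (304, 129, 11, 19)), ([412.0, 119.7, 122.5], (405, 113, 15, 13)), ([328.7, 118.6, 124.5], (317, 113, 20, 11)), ([266.0, 111.1, 215.5], (248, 108, 43, 10)), ([253.1, 98.8, 32.5], (248, 97, 11, 5)), ([13.3, 114.8, 1325.5], (0, 92, 38, 66)), ([364.1, 88.3, 25.0], (359, 86, 10, 5)), ([309.7, 49.1, 1329.5], (292, 21, 33, 53))]
```

Four views agree on the marks: y_r = 0.138, 0.061 and -0.019. Sliding on to the last one.

>>> move_arm([
  {"linear": [-0.006,-0.0084,0],"dr": [0,0,0]},
  {"linear": [-0.0115,-0.0167,0],"dr": [0,0,0]},
  {"linear": [-0.017,-0.025,0],"dr": [0,0,0]},
  {"linear": [-0.0225,-0.0333,0],"dr": [0,0,0]},
  {"linear": [-0.028,-0.0416,0],"dr": [0,0,0]},
  {"linear": [-0.0336,-0.05,0],"dr": [0,0,0]},
  {"linear": [-0.0391,-0.0583,0],"dr": [0,0,0]},
  {"linear": [-0.0447,-0.0666,0],"dr": [0,0,0]},
  {"linear": [-0.0469,-0.0697,0],"dr": [0,0,0]},
  {"linear": [-0.0469,-0.0697,0],"dr": [0,0,0]},
  {"linear": [-0.0469,-0.0697,0],"dr": [0,0,0]},
])

```text
time: 37.4
position: [0.5161, -0.3626, 0.1966]
tool_rot: [-0.905, -3.008, -0.0]
force: [-1.2, 0.2, -2.1]
grip_width: 0.0233
grip_force: 60.0
```

Run:
```python
from h import *
st()
```

```text
t 37.40 pos [ 0.5161 -0.3626  0.1966] x_r 0.6305 y_r -0.0164 close 56.5 grip 0.0233 F [-1.2  0.2 -2.1]
```

>>> move_arm([
  {"linear": [-0.0015,-0.0025,0],"dr": [0,0,0]},
  {"linear": [-0.0015,-0.0025,-0.001],"dr": [0,0,0]},
  {"linear": [-0.0015,-0.0025,-0.002],"dr": [0,0,0]},
  {"linear": [-0.0015,-0.0025,-0.0025],"dr": [0,0,0]},
  {"linear": [-0.0015,-0.0025,-0.0025],"dr": [0,0,0]},
])

```text
time: 37.9
position: [0.5148, -0.365, 0.1948]
tool_rot: [0.905, 3.008, -0.0]
force: [-4.6, 2.5, 4.1]
grip_width: 0.0234
grip_force: 60.0
```

Run:
```python
from h import *
st()
```

```text
t 37.90 pos [ 0.5148 -0.365   0.1948] x_r 0.6308 y_r -0.0192 close 56.5 grip 0.0234 F [-4.6  2.5  4.1]
```

>>> move_arm([
  {"linear": [-0.0008,0.0005,0.0005],"dr": [0,0,0]},
  {"linear": [-0.0008,0.0005,0.0005],"dr": [0,0,0]},
])

```text
time: 38.1
position: [0.5143, -0.3648, 0.1948]
tool_rot: [0.905, 3.007, -0.0]
force: [-1.0, 1.2, 0.8]
grip_width: 0.0232
grip_force: 60.0
```

>>> move_arm([
  {"linear": [0,0,0],"dr": [0,0,0]},
  {"linear": [0,0,0],"dr": [0,0,0]},
  {"linear": [0,0,0],"dr": [0,0,0]},
  {"linear": [0,0,0],"dr": [0,0,0]},
  {"linear": [0,0,0.02],"dr": [0,0,0]},
  {"linear": [0,0,0.05],"dr": [0,0,0]},
  {"linear": [0,0,0.09],"dr": [0,0,0]},
  {"linear": [0,0,0.13],"dr": [0,0,0]},
  {"linear": [-0.01,0.01,0.13],"dr": [0,0,0]},
  {"linear": [-0.04,0.03,0.13],"dr": [0,0,0]},
  {"linear": [-0.07,0.06,0.13],"dr": [0,0,0]},
  {"linear": [-0.08,0.1,0.13],"dr": [0,0,0]},
], grip=0.2)

```text
time: 39.3
position: [0.431, -0.2656, 0.3241]
tool_rot: [-0.912, -3.005, 0.002]
force: [0.4, 1.3, 1.1]
grip_width: 0.0527
grip_force: 0.0
```

Run:
```python
from h import *
s=st()
g,K,T=grab("scene");t,K2,T2=grab("top");f,K3,T3=grab("wrist");np.savez("s16.npz",f=g,K=K,T=T);np.savez("t16.npz",f=t,K=K2,T=T2);np.savez("w16.npz",f=f,K=K3,T=T3)
o=np.zeros((600,800,3),np.uint8)
o[:300,:400]=cv2.resize(g[110:260,200:400],(400,300),interpolation=cv2.INTER_CUBIC)
o[:300,400:]=cv2.resize(t[100:250,210:410],(400,300),interpolation=cv2.INTER_CUBIC)
o[300:,:400]=cv2.resize(f,(400,300));o[300:,400:]=cv2.resize(g[180:330,130:330],(400,300))
save(o,"v16.png")
```

```text
t 39.30 pos [ 0.431  -0.2656  0.3241] x_r 0.5060 y_r 0.0173 close 56.2 grip 0.0527 F [0.4 1.3 1.1]
```

View pics/v16.png

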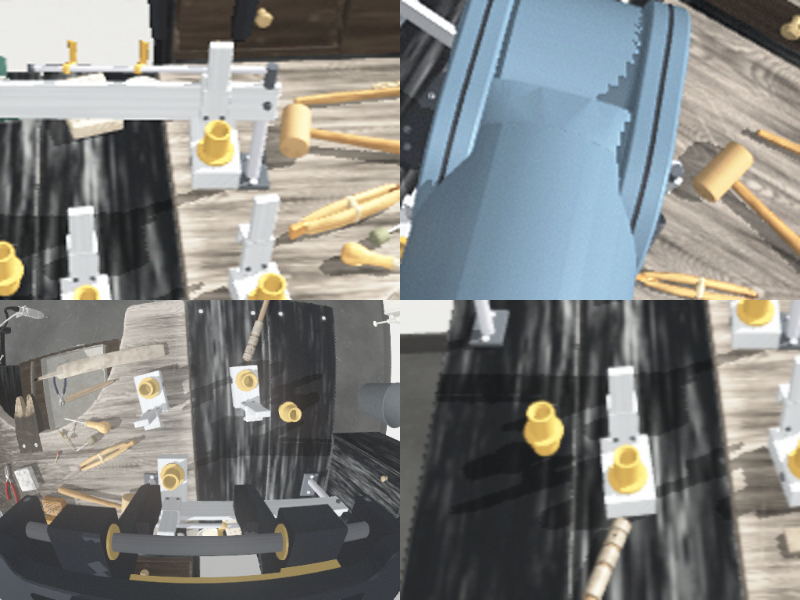

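h0 hangs at the right-hand mark, its tab covering the flag. Now I check numerically that h1 and h2 have not been knocked.

Run:
```python
from h import *
for n in ["w16","s16"]:
    d=np.load(n+".npz");f,K,T=d["f"],d["K"],d["T"]
    for x in gold(f,150,2500,(12,80,60)):
        p=onz(K,T,x[0],x[1],.039,n[0]=="w")
        if .28<p[0]<.6 and -.45<p[1]<.1: print(n,np.round(x[:3],1).tolist(),p.round(4))
```

```text
w16 [219.9, 225.3, 750.0] [ 0.5027 -0.368   0.039 ]
w16 [128.2, 160.7, 251.0] [ 0.3334 -0.4284  0.039 ]
w16 [370.4, 143.4, 599.0] [ 0.5173 -0.0977  0.039 ]
w16 [190.2, 112.4, 538.5] [ 0.3319 -0.302   0.039 ]
w16 [314.8, 102.9, 541.5] [ 0.4193 -0.1431  0.039 ]
s16 [216.1, 350.2, 280.0] [ 0.2965 -0.0123  0.039 ]
s16 [243.0, 265.0, 330.0] [ 0.4208 -0.1415  0.039 ]
s16 [333.8, 258.5, 333.5] [ 0.3339 -0.3052  0.039 ]
s16 [381.3, 238.1, 206.5] [ 0.3195 -0.4241  0.039 ]
s16 [201.1, 243.7, 423.0] [ 0.5151 -0.0951  0.039 ]
s16 [307.6, 181.6, 306.5] [ 0.5435 -0.3999  0.039 ]
```

Both are where they were. Now h1's tab at (0.463, -0.162).

>>> move_arm([
  {"linear": [0.01,0.03,0],"dr": [0,0,0.06]},
  {"linear": [0.02,0.06,0],"dr": [0,0,0.129]},
  {"linear": [0.03,0.09,0],"dr": [0,0,0.129]},
  {"linear": [0.033,0.104,-0.03],"dr": [0,0,0.129]},
  {"linear": [0.033,0.104,-0.07],"dr": [0,0,0.129]},
  {"linear": [0.033,0.104,-0.11],"dr": [0,0,0.129]},
  {"linear": [0.033,0.104,-0.14],"dr": [0,0,0.129]},
  {"linear": [0.033,0.104,-0.14],"dr": [0,0,0.129]},
  {"linear": [0.033,0.104,-0.14],"dr": [0,0,0.129]},
])

```text
time: 40.35
position: [0.4676, -0.161, 0.1851]
tool_rot: [0.71, 3.06, 0.001]
force: [0.2, 0.0, 0.6]
grip_width: 0.053
grip_force: 0.0
```

```bash
cat >> h.py <<'E'
def chk(n,bx,z=.039):
    f,K,T=grab("wrist");np.savez(n,f=f,K=K,T=T)
    for x in gold(f,150,4000,(12,80,60)):
        p=onz(K,T,x[0],x[1],z,True)
        if np.hypot(*(p[:2]-bx))<.06: print(np.round(x[:3],1).tolist(),x[3],p.round(4))
E
python3 - <<'E'
from h import *
st();chk("w17.npz",(.4207,-.1415))
E
```

```text
t 40.35 pos [ 0.4676 -0.161   0.1851] x_r 0.4786 y_r 0.1247 close 63.9 grip 0.0530 F [0.2 0.  0.6]
[248.7, 128.6, 1197.5] (229, 109, 40, 40) [ 0.4193 -0.1411  0.039 ]
```

>>> move_arm([
  {"linear": [-0.005,-0.001,-0.02],"dr": [0,0,0]},
  {"linear": [-0.005,-0.001,-0.04],"dr": [0,0,0]},
  {"linear": [-0.005,-0.001,-0.06],"dr": [0,0,0]},
  {"linear": [-0.005,-0.001,-0.079],"dr": [0,0,0]},
  {"linear": [-0.005,-0.001,-0.079],"dr": [0,0,0]},
  {"linear": [-0.005,-0.001,-0.079],"dr": [0,0,0]},
])

```text
time: 41.0
position: [0.4631, -0.1621, 0.1072]
tool_rot: [0.71, 3.058, -0.0]
force: [0.4, 0.9, 0.0]
grip_width: 0.0531
grip_force: 0.0
```

>>> move_arm([
  {"linear": [0,0,0],"dr": [0,0,0]},
  {"linear": [0,0,0],"dr": [0,0,0]},
  {"linear": [0,0,0],"dr": [0,0,0]},
  {"linear": [0,0,0],"dr": [0,0,0]},
  {"linear": [0,0,0],"dr": [0,0,0]},
  {"linear": [0,0,0],"dr": [0,0,0]},
  {"linear": [0,0,0],"dr": [0,0,0]},
], grip=-1, grip_force=60)

```text
time: 41.7
position: [0.4621, -0.162, 0.106]
tool_rot: [0.71, 3.06, -0.001]
force: [-0.9, -1.7, 5.3]
grip_width: 0.0234
grip_force: 60.0
```

>>> move_arm([
  {"linear": [0,0,0.02],"dr": [0,0,0]},
  {"linear": [0,0,0.04],"dr": [0,0,0]},
  {"linear": [0,0,0.07],"dr": [0,0,-0.05]},
  {"linear": [0,0,0.1],"dr": [0,0,-0.1]},
  {"linear": [0,0,0.13],"dr": [0,0,-0.129]},
  {"linear": [0,0,0.15],"dr": [0,0,-0.129]},
  {"linear": [0,0,0.15],"dr": [0,0,-0.129]},
  {"linear": [0,0,0.15],"dr": [0,0,-0.129]},
])

```text
time: 42.5
position: [0.4611, -0.1617, 0.2546]
tool_rot: [-0.905, -3.007, 0.0]
force: [0.5, -0.2, -4.7]
grip_width: 0.0229
grip_force: 60.0
```

```bash
cat >> h.py <<'E'
def heldholder(zg=.106):
    s=st();p=s["position"];f,K,T=grab("wrist");np.savez("wh.npz",f=f,K=K,T=T)
    y=cv2.Rodrigues(s["tool_rot"])[0][:,1];y=y*np.sign(y[1]);x=np.array([y[1],-y[0],0]);c=p-.047*x
    print("gold",[(np.round(z[:3],1).tolist(),z[3]) for z in gold(f,900,4000,(12,80,60))],"pred sh",proj(K,T,[c[0],c[1],p[2]-zg+.0305],True).round(1),"rim",proj(K,T,[c[0],c[1],p[2]-zg+.064],True).round(1),"(h0: blob v was 0.4 below sh)")
E
python3 -c "
from h import *
heldholder()"
```

```text
t 42.50 pos [ 0.4611 -0.1617  0.2546] x_r 0.4735 y_r 0.1205 close 56.5 grip 0.0229 F [ 0.5 -0.2 -4.7]
gold [([252.1, 147.8, 2279.5], (225, 121, 55, 56))] pred sh [252.5 146.1] rim [252.5 155. ] (h0: blob v was 0.4 below sh)
```

>>> move_arm([
  {"linear": [0.015,0.022,0],"dr": [0,0,0]},
  {"linear": [0.03,0.045,0],"dr": [0,0,0]},
  {"linear": [0.045,0.067,0],"dr": [0,0,0]},
  {"linear": [0.059,0.089,0],"dr": [0,0,0]},
  {"linear": [0.085,0.072,0],"dr": [0,0,0]},
  {"linear": [0.11,0.055,0],"dr": [0,0,0]},
  {"linear": [0.135,0.039,0],"dr": [0,0,0]},
  {"linear": [0.16,0.022,0],"dr": [0,0,0]},
  {"linear": [0.18,0.009,0],"dr": [0,0,0]},
  {"linear": [0.1905,0.0018,0],"dr": [0,0,0]},
  {"linear": [0.1905,0.0018,0],"dr": [0,0,0]},
  {"linear": [0.1905,0.0018,0],"dr": [0,0,0]},
])

```text
time: 43.75
position: [0.6513, -0.1592, 0.2536]
tool_rot: [-0.903, -3.006, -0.0]
force: [-0.2, 0.3, -3.2]
grip_width: 0.0233
grip_force: 60.0
```

```bash
python3 -c "
from h import *
heldholder()"
```

```text
t 43.75 pos [ 0.6513 -0.1592  0.2536] x_r 0.6305 y_r 0.2279 close 56.5 grip 0.0233 F [-0.2  0.3 -3.2]
gold [([30.5, 143.5, 1448.0], (3, 123, 52, 40)), ([252.0, 147.8, 2298.5], (225, 121, 55, 56))] pred sh [252.5 146.3] rim [252.5 155.2] (h0: blob v was 0.4 below sh)
```

>>> move_arm([
  {"linear": [0.0006,-0.0004,-0.015],"dr": [0,0,0]},
  {"linear": [0.0006,-0.0004,-0.03],"dr": [0,0,0]},
  {"linear": [0.0006,-0.0004,-0.037],"dr": [0,0,0]},
  {"linear": [0.0006,-0.0004,-0.04],"dr": [0,0,0]},
  {"linear": [0.0006,-0.0004,-0.043],"dr": [0,0,0]},
  {"linear": [0.0006,-0.0004,-0.046],"dr": [0,0,0]},
  {"linear": [0.0006,-0.0004,-0.046],"dr": [0,0,0]},
])

```text
time: 44.5
position: [0.6528, -0.1603, 0.2095]
tool_rot: [-0.905, -3.008, -0.0]
force: [-0.5, -0.2, -2.7]
grip_width: 0.0228
grip_force: 60.0
```

>>> move_arm([
  {"linear": [0,0,-0.003],"dr": [0,0,0]},
  {"linear": [0,0,-0.006],"dr": [0,0,0]},
  {"linear": [0,0,-0.009],"dr": [0,0,0]},
  {"linear": [0,0,-0.011],"dr": [0,0,0]},
  {"linear": [0,0,-0.011],"dr": [0,0,0]},
])

```text
time: 45.0
position: [0.6528, -0.1604, 0.1982]
tool_rot: [-0.905, -3.008, 0.0]
force: [-0.6, -0.3, -3.4]
grip_width: 0.0232
grip_force: 60.0
```

>>> move_arm([
  {"linear": [0,0,-0.001],"dr": [0,0,0]},
  {"linear": [0,0,-0.002],"dr": [0,0,0]},
  {"linear": [0,0,-0.003],"dr": [0,0,0]},
  {"linear": [0,0,-0.003],"dr": [0,0,0]},
])

```text
time: 45.4
position: [0.6529, -0.1603, 0.1955]
tool_rot: [-0.905, -3.008, 0.0]
force: [-0.1, 0.2, -3.2]
grip_width: 0.0233
grip_force: 60.0
```

>>> move_arm([
  {"linear": [-0.0055,-0.0081,0],"dr": [0,0,0]},
  {"linear": [-0.0113,-0.0164,0],"dr": [0,0,0]},
  {"linear": [-0.0168,-0.0247,0],"dr": [0,0,0]},
  {"linear": [-0.0224,-0.033,0],"dr": [0,0,0]},
  {"linear": [-0.028,-0.0413,0],"dr": [0,0,0]},
  {"linear": [-0.0336,-0.0496,0],"dr": [0,0,0]},
  {"linear": [-0.0392,-0.0579,0],"dr": [0,0,0]},
  {"linear": [-0.0448,-0.0662,0],"dr": [0,0,0]},
  {"linear": [-0.0504,-0.0745,0],"dr": [0,0,0]},
  {"linear": [-0.056,-0.0828,0],"dr": [0,0,0]},
  {"linear": [-0.056,-0.0828,0],"dr": [0,0,0]},
])

```text
time: 46.5
position: [0.5958, -0.2463, 0.1954]
tool_rot: [0.91, 3.007, -0.004]
force: [-1.2, -0.5, -3.5]
grip_width: 0.0236
grip_force: 60.0
```

>>> move_arm([
  {"linear": [-0.0055,-0.0082,0],"dr": [0,0,0]},
  {"linear": [-0.0112,-0.0165,0],"dr": [0,0,0]},
  {"linear": [-0.0167,-0.0248,0],"dr": [0,0,0]},
  {"linear": [-0.0223,-0.0331,0],"dr": [0,0,0]},
  {"linear": [-0.0279,-0.0414,0],"dr": [0,0,0]},
  {"linear": [-0.0335,-0.0497,0],"dr": [0,0,0]},
  {"linear": [-0.037,-0.055,0],"dr": [0,0,0]},
  {"linear": [-0.037,-0.055,0],"dr": [0,0,0]},
  {"linear": [-0.037,-0.055,0],"dr": [0,0,0]},
])

```text
time: 47.4
position: [0.5578, -0.2996, 0.1949]
tool_rot: [-0.907, -3.004, 0.004]
force: [-6.0, 0.1, -2.6]
grip_width: 0.0232
grip_force: 60.0
```

```bash
python3 -c "
from h import *
heldholder()"
```

```text
t 47.40 pos [ 0.5578 -0.2996  0.1949] x_r 0.6304 y_r 0.0592 close 56.4 grip 0.0232 F [-6.   0.1 -2.6]
gold [([152.0, 149.2, 2182.0], (123, 124, 57, 50)), ([251.9, 146.9, 2305.5], (225, 120, 55, 56)), ([390.7, 48.7, 1278.0], (369, 31, 45, 38)), ([130.4, 11.9, 930.5], (109, 0, 43, 29))] pred sh [252.7 146.2] rim [252.7 155.1] (h0: blob v was 0.4 below sh)
```

>>> move_arm([
  {"linear": [0.0004,0.0021,0],"dr": [0,0,0]},
  {"linear": [0.0004,0.0021,-0.001],"dr": [0,0,0]},
  {"linear": [0.0004,0.0021,-0.0015],"dr": [0,0,0]},
  {"linear": [0.0004,0.0021,-0.0015],"dr": [0,0,0]},
])

```text
time: 47.85
position: [0.5602, -0.2958, 0.1941]
tool_rot: [-0.905, -3.008, -0.0]
force: [-4.3, 1.8, -1.2]
grip_width: 0.0232
grip_force: 60.0
```

```bash
python3 -c "
from h import *
st()"
```

```text
t 47.85 pos [ 0.5602 -0.2958  0.1941] x_r 0.6303 y_r 0.0636 close 56.5 grip 0.0232 F [-4.3  1.8 -1.2]
```

>>> move_arm([
  {"linear": [-0.0019,-0.0016,-0.0005],"dr": [0,0,0]},
  {"linear": [-0.0019,-0.0016,-0.0005],"dr": [0,0,0]},
  {"linear": [-0.0019,-0.0016,-0.0005],"dr": [0,0,0]},
  {"linear": [-0.0019,-0.0016,-0.0005],"dr": [0,0,0]},
])

```text
time: 48.25
position: [0.559, -0.2971, 0.194]
tool_rot: [0.905, 3.007, 0.001]
force: [-1.3, 3.7, 0.5]
grip_width: 0.0229
grip_force: 60.0
```

```bash
python3 -c "
from h import *
st()"
```

```text
t 48.25 pos [ 0.559  -0.2971  0.194 ] x_r 0.6301 y_r 0.0619 close 56.5 grip 0.0229 F [-1.3  3.7  0.5]
```

>>> move_arm([
  {"linear": [0,0,0],"dr": [0,0,0]},
  {"linear": [0,0,0],"dr": [0,0,0]},
  {"linear": [0,0,0],"dr": [0,0,0]},
  {"linear": [0,0,0],"dr": [0,0,0]},
  {"linear": [0,0,0.02],"dr": [0,0,0]},
  {"linear": [0,0,0.06],"dr": [0,0,0]},
  {"linear": [0,0,0.1],"dr": [0,0,0]},
  {"linear": [0,0,0.13],"dr": [0,0,0]},
  {"linear": [-0.03,-0.004,0.13],"dr": [0,0,0.05]},
  {"linear": [-0.07,-0.01,0.13],"dr": [0,0,0.1]},
  {"linear": [-0.11,-0.015,0.13],"dr": [0,0,0.15]},
  {"linear": [-0.15,-0.02,0.13],"dr": [0,0,0.2]},
], grip=0.2)

```text
time: 49.45
position: [0.4069, -0.3179, 0.3235]
tool_rot: [0.598, 3.084, -0.001]
force: [-0.3, -1.0, -0.2]
grip_width: 0.0529
grip_force: 0.0
```

>>> move_arm([
  {"linear": [-0.033,-0.004,-0.04],"dr": [0,0,0.013]},
  {"linear": [-0.033,-0.004,-0.08],"dr": [0,0,0.013]},
  {"linear": [-0.033,-0.004,-0.12],"dr": [0,0,0.013]},
  {"linear": [-0.033,-0.004,-0.137],"dr": [0,0,0.013]},
  {"linear": [-0.033,-0.004,-0.137],"dr": [0,0,0.013]},
  {"linear": [-0.033,-0.004,-0.137],"dr": [0,0,0.013]},
])

```text
time: 50.05
position: [0.376, -0.3218, 0.1873]
tool_rot: [0.58, 3.087, -0.0]
force: [0.2, -0.3, 0.4]
grip_width: 0.0528
grip_force: 0.0
```

Run:
```python
from h import *
s=st();chk("w18.npz",(.332,-.3035),.042)
d=np.load("w18.npz");f,K,T=d["f"],d["K"],d["T"]
g=cv2.cvtColor(f,cv2.COLOR_RGB2GRAY)
# block front edge and side edges: white region round the socket, contour corners
h=cv2.cvtColor(f,cv2.COLOR_RGB2HSV);m=((h[...,1]<25)&(h[...,2]>215)).astype(np.uint8)
c=proj(K,T,[.332,-.3035,.031],True).astype(int);w=m[max(0,c[1]-60):c[1]+70,c[0]-60:c[0]+60]
n,l,st_,cc=cv2.connectedComponentsWithStats(w);print(c,[(x.tolist()) for x in st_ if x[4]>150])
def left(v):
    row=np.where(m[v,c[0]-60:c[0]+60])[0];return c[0]-60+row.min(),c[0]-60+row.max()
E=[(v,)+left(v) for v in range(c[1]-24,c[1]+30,6)];print(E)
for j in (1,2):
    P=np.array([onz(K,T,e[j],e[0],.031,True)[:2] for e in E]);l=cv2.fitLine(P.astype(np.float32),cv2.DIST_HUBER,0,.01,.01).ravel();print(np.degrees(np.arctan2(l[1],l[0])).round(1),l[2:].round(4))
```

```text
t 50.05 pos [ 0.376  -0.3218  0.1873] x_r 0.4912 y_r -0.0599 close 68.7 grip 0.0528 F [ 0.2 -0.3  0.4]
[253.3, 131.4, 1203.0] (234, 112, 40, 40) [ 0.3305 -0.3029  0.042 ]
[253 131] [[0, 0, 120, 130, 13746], [36, 33, 50, 76, 1717]]
[(107, np.int64(229), np.int64(278)), (113, np.int64(229), np.int64(277)), (119, np.int64(229), np.int64(237)), (125, np.int64(229), np.int64(233)), (131, np.int64(193), np.int64(232)), (137, np.int64(229), np.int64(233)), (143, np.int64(229), np.int64(277)), (149, np.int64(230), np.int64(277)), (155, np.int64(229), np.int64(277))]
-20.6 [ 0.3209 -0.3299]
55.3 [ 0.3331 -0.2988]
```

>>> move_arm([
  {"linear": [-0.001,0.0008,-0.02],"dr": [0,0,0]},
  {"linear": [-0.001,0.0008,-0.04],"dr": [0,0,0]},
  {"linear": [-0.001,0.0008,-0.06],"dr": [0,0,0]},
  {"linear": [-0.001,0.0008,-0.078],"dr": [0,0,0]},
  {"linear": [-0.001,0.0008,-0.078],"dr": [0,0,0]},
  {"linear": [-0.001,0.0008,-0.078],"dr": [0,0,0]},
])

```text
time: 50.7
position: [0.3753, -0.3213, 0.1099]
tool_rot: [0.58, 3.086, -0.001]
force: [0.6, 0.3, -0.1]
grip_width: 0.0528
grip_force: 0.0
```

>>> move_arm([
  {"linear": [0,0,0],"dr": [0,0,0]},
  {"linear": [0,0,0],"dr": [0,0,0]},
  {"linear": [0,0,0],"dr": [0,0,0]},
  {"linear": [0,0,0],"dr": [0,0,0]},
  {"linear": [0,0,0],"dr": [0,0,0]},
  {"linear": [0,0,0],"dr": [0,0,0]},
  {"linear": [0,0,0],"dr": [0,0,0]},
], grip=-1, grip_force=60)

```text
time: 51.4
position: [0.3748, -0.3208, 0.109]
tool_rot: [0.58, 3.087, -0.0]
force: [-0.2, 0.7, 5.2]
grip_width: 0.0228
grip_force: 60.0
```

>>> move_arm([
  {"linear": [0,0,0.02],"dr": [0,0,0]},
  {"linear": [0,0,0.04],"dr": [0,0,0]},
  {"linear": [0,0,0.07],"dr": [0,0,-0.07]},
  {"linear": [0,0,0.1],"dr": [0,0,-0.14]},
  {"linear": [0,0,0.13],"dr": [0,0,-0.213]},
  {"linear": [0,0,0.15],"dr": [0,0,-0.213]},
  {"linear": [0,0,0.15],"dr": [0,0,-0.213]},
  {"linear": [0,0,0.15],"dr": [0,0,-0.213]},
])

```text
time: 52.2
position: [0.3736, -0.3207, 0.2575]
tool_rot: [-0.905, -3.007, -0.0]
force: [0.1, -0.5, -4.5]
grip_width: 0.0229
grip_force: 60.0
```

```bash
python3 -c "
from h import *
heldholder()"
```

```text
t 52.20 pos [ 0.3736 -0.3207  0.2575] x_r 0.4886 y_r -0.0604 close 56.5 grip 0.0229 F [ 0.1 -0.5 -4.5]
gold [([252.9, 147.8, 2258.5], (226, 121, 54, 56))] pred sh [252.4 146.1] rim [252.4 155.1] (h0: blob v was 0.4 below sh)
```

>>> move_arm([
  {"linear": [0.02,0.03,0],"dr": [0,0,0]},
  {"linear": [0.042,0.063,0],"dr": [0,0,0]},
  {"linear": [0.064,0.096,0],"dr": [0,0,0]},
  {"linear": [0.086,0.13,0],"dr": [0,0,0]},
  {"linear": [0.108,0.163,0],"dr": [0,0,0]},
  {"linear": [0.13,0.196,0],"dr": [0,0,0]},
  {"linear": [0.15,0.226,0],"dr": [0,0,0]},
  {"linear": [0.1593,0.2398,0],"dr": [0,0,0]},
  {"linear": [0.1593,0.2398,0],"dr": [0,0,0]},
])

```text
time: 53.15
position: [0.5339, -0.0776, 0.2569]
tool_rot: [-0.897, -3.008, -0.003]
force: [-1.8, -0.4, -3.4]
grip_width: 0.0233
grip_force: 60.0
```

>>> move_arm([
  {"linear": [0.025,-0.0166,0],"dr": [0,0,0]},
  {"linear": [0.05,-0.0332,0],"dr": [0,0,0]},
  {"linear": [0.075,-0.0498,0],"dr": [0,0,0]},
  {"linear": [0.1,-0.0664,0],"dr": [0,0,0]},
  {"linear": [0.1188,-0.0789,0],"dr": [0,0,0]},
  {"linear": [0.1188,-0.0789,0],"dr": [0,0,0]},
  {"linear": [0.1188,-0.0789,0],"dr": [0,0,0]},
])

```text
time: 53.85
position: [0.6511, -0.1602, 0.2568]
tool_rot: [-0.905, -3.005, 0.001]
force: [-0.3, -0.2, -3.7]
grip_width: 0.0232
grip_force: 60.0
```

```bash
python3 -c "
from h import *
heldholder()"
```

```text
t 53.85 pos [ 0.6511 -0.1602  0.2568] x_r 0.6310 y_r 0.2269 close 56.5 grip 0.0232 F [-0.3 -0.2 -3.7]
gold [([94.8, 141.3, 1244.0], (73, 122, 43, 38)), ([252.6, 147.6, 2272.5], (226, 121, 54, 55)), ([33.2, 141.1, 1547.5], (6, 117, 51, 45))] pred sh [252.5 146.3] rim [252.5 155.2] (h0: blob v was 0.4 below sh)
```

>>> move_arm([
  {"linear": [0.0003,-0.0002,-0.015],"dr": [0,0,0]},
  {"linear": [0.0003,-0.0002,-0.03],"dr": [0,0,0]},
  {"linear": [0.0003,-0.0002,-0.037],"dr": [0,0,0]},
  {"linear": [0.0003,-0.0002,-0.04],"dr": [0,0,0]},
  {"linear": [0.0003,-0.0002,-0.043],"dr": [0,0,0]},
  {"linear": [0.0003,-0.0002,-0.046],"dr": [0,0,0]},
  {"linear": [0.0003,-0.0002,-0.046],"dr": [0,0,0]},
])

```text
time: 54.6
position: [0.6528, -0.16, 0.2125]
tool_rot: [-0.905, -3.008, -0.0]
force: [0.1, 0.8, -4.0]
grip_width: 0.0231
grip_force: 60.0
```

>>> move_arm([
  {"linear": [0,0,-0.003],"dr": [0,0,0]},
  {"linear": [0,0,-0.006],"dr": [0,0,0]},
  {"linear": [0,0,-0.009],"dr": [0,0,0]},
  {"linear": [0,0,-0.011],"dr": [0,0,0]},
  {"linear": [0,0,-0.011],"dr": [0,0,0]},
])

```text
time: 55.1
position: [0.6527, -0.1602, 0.2012]
tool_rot: [-0.905, -3.008, 0.0]
force: [0.3, 0.4, -3.4]
grip_width: 0.0233
grip_force: 60.0
```

>>> move_arm([
  {"linear": [0,0,-0.001],"dr": [0,0,0]},
  {"linear": [0,0,-0.002],"dr": [0,0,0]},
  {"linear": [0,0,-0.0025],"dr": [0,0,0]},
  {"linear": [0,0,-0.0025],"dr": [0,0,0]},
])

```text
time: 55.5
position: [0.6528, -0.1601, 0.1991]
tool_rot: [0.906, 3.008, -0.0]
force: [-0.1, 0.9, -3.5]
grip_width: 0.0235
grip_force: 60.0
```

```bash
python3 -c "
from h import *
heldholder()"
```

```text
t 55.50 pos [ 0.6528 -0.1601  0.1991] x_r 0.6323 y_r 0.2279 close 56.5 grip 0.0235 F [-0.1  0.9 -3.5]
gold [([62.3, 151.2, 1828.0], (35, 128, 53, 45)), ([252.6, 147.7, 2275.0], (226, 121, 54, 56)), ([232.6, 37.6, 1246.5], (213, 18, 41, 40))] pred sh [252.4 146. ] rim [252.5 155. ] (h0: blob v was 0.4 below sh)
```

>>> move_arm([
  {"linear": [-0.0056,-0.0083,0],"dr": [0,0,0]},
  {"linear": [-0.0112,-0.0166,0],"dr": [0,0,0]},
  {"linear": [-0.0168,-0.0249,0],"dr": [0,0,0]},
  {"linear": [-0.0224,-0.0332,0],"dr": [0,0,0]},
  {"linear": [-0.028,-0.0414,0],"dr": [0,0,0]},
  {"linear": [-0.0336,-0.0497,0],"dr": [0,0,0]},
  {"linear": [-0.0392,-0.058,0],"dr": [0,0,0]},
  {"linear": [-0.0448,-0.0663,0],"dr": [0,0,0]},
  {"linear": [-0.0504,-0.0746,0],"dr": [0,0,0]},
  {"linear": [-0.0504,-0.0746,0],"dr": [0,0,0]},
  {"linear": [-0.0504,-0.0746,-0.001],"dr": [0,0,0]},
  {"linear": [-0.0504,-0.0746,-0.001],"dr": [0,0,0]},
])

```text
time: 56.75
position: [0.6005, -0.2359, 0.1974]
tool_rot: [-0.906, -3.005, 0.003]
force: [-5.2, 1.7, -3.8]
grip_width: 0.0231
grip_force: 60.0
```

```bash
python3 -c "
from h import *
heldholder()"
```

```text
t 56.75 pos [ 0.6005 -0.2359  0.1974] x_r 0.6307 y_r 0.1359 close 56.4 grip 0.0231 F [-5.2  1.7 -3.8]
gold [([71.4, 152.4, 1885.5], (44, 129, 54, 45)), ([158.6, 148.7, 2144.0], (130, 123, 56, 51)), ([252.5, 146.8, 2289.0], (226, 120, 54, 56)), ([322.1, 41.7, 1311.5], (301, 23, 42, 39))] pred sh [252.7 146.3] rim [252.6 155.2] (h0: blob v was 0.4 below sh)
```

>>> move_arm([
  {"linear": [-0.0008,0.0006,0],"dr": [0,0,0]},
  {"linear": [-0.0008,0.0006,-0.0008],"dr": [0,0,0]},
  {"linear": [-0.0008,0.0006,-0.0008],"dr": [0,0,0]},
  {"linear": [-0.0008,0.0006,-0.0008],"dr": [0,0,0]},
])

```text
time: 57.2
position: [0.6014, -0.2342, 0.1972]
tool_rot: [-0.905, -3.008, 0.0]
force: [-3.7, 0.2, -3.3]
grip_width: 0.0233
grip_force: 60.0
```

```bash
python3 -c "
from h import *
st()"
```

```text
t 57.20 pos [ 0.6014 -0.2342  0.1972] x_r 0.6305 y_r 0.1377 close 56.5 grip 0.0233 F [-3.7  0.2 -3.3]
```

>>> move_arm([
  {"linear": [-0.0006,0.0004,-0.0008],"dr": [0,0,0]},
  {"linear": [-0.0006,0.0004,-0.0012],"dr": [0,0,0]},
  {"linear": [-0.0006,0.0004,-0.0012],"dr": [0,0,0]},
  {"linear": [-0.0006,0.0004,-0.0012],"dr": [0,0,0]},
])

```text
time: 57.6
position: [0.6015, -0.2335, 0.1963]
tool_rot: [0.905, 3.007, 0.001]
force: [-2.5, 1.0, -2.4]
grip_width: 0.0233
grip_force: 60.0
```

```bash
python3 -c "
from h import *
st()"
```

```text
t 57.60 pos [ 0.6015 -0.2335  0.1963] x_r 0.6302 y_r 0.1384 close 56.5 grip 0.0233 F [-2.5  1.  -2.4]
```

Nearly resting; half a millimetre lower, then release and retreat.

>>> move_arm([
  {"linear": [-0.0004,-0.0002,-0.0007],"dr": [0,0,0]},
  {"linear": [-0.0004,-0.0002,-0.0007],"dr": [0,0,0]},
  {"linear": [-0.0004,-0.0002,-0.0007],"dr": [0,0,0]},
])

```text
time: 57.9
position: [0.6009, -0.2339, 0.1954]
tool_rot: [0.905, 3.008, 0.0]
force: [-0.5, 1.5, -3.6]
grip_width: 0.0233
grip_force: 60.0
```

>>> move_arm([
  {"linear": [0,0,0],"dr": [0,0,0]},
  {"linear": [0,0,0],"dr": [0,0,0]},
  {"linear": [0,0,0],"dr": [0,0,0]},
  {"linear": [0,0,0],"dr": [0,0,0]},
  {"linear": [0,0,0.02],"dr": [0,0,0]},
  {"linear": [0,0,0.06],"dr": [0,0,0]},
  {"linear": [0,0,0.1],"dr": [0,0,0]},
  {"linear": [0,0,0.14],"dr": [0,0,0]},
  {"linear": [-0.03,0.02,0.16],"dr": [0,0,0]},
  {"linear": [-0.07,0.045,0.16],"dr": [0,0,0]},
  {"linear": [-0.11,0.07,0.16],"dr": [0,0,0]},
  {"linear": [-0.15,0.1,0.16],"dr": [0,0,0]},
], grip=0.2)

```text
time: 59.1
position: [0.4493, -0.1334, 0.3553]
tool_rot: [0.907, 3.007, -0.001]
force: [-0.4, 1.1, 0.9]
grip_width: 0.053
grip_force: 0.0
```

>>> move_arm([
  {"linear": [-0.03,0.03,0],"dr": [0,0,0]},
  {"linear": [-0.04,0.06,0],"dr": [0,0,0]},
  {"linear": [-0.04,0.1,0],"dr": [0,0,0]},
  {"linear": [-0.04,0.13,0],"dr": [0,0,0]},
  {"linear": [-0.04,0.13,0],"dr": [0,0,0]},
])

```text
time: 59.6
position: [0.4105, 0.0001, 0.356]
tool_rot: [0.895, 3.01, -0.0]
force: [-0.9, -0.2, 0.1]
grip_width: 0.0527
grip_force: 0.0
```

Run:
```python
from h import *
st()
g,K,T=grab("scene");t,K2,T2=grab("top");f,K3,T3=grab("wrist");np.savez("s20.npz",f=g,K=K,T=T);np.savez("t20.npz",f=t,K=K2,T=T2);np.savez("w20.npz",f=f,K=K3,T=T3)
o=np.zeros((600,800,3),np.uint8)
o[:300]=cv2.resize(g[125:215,150:390],(800,300),interpolation=cv2.INTER_CUBIC)
o[300:,:400]=cv2.resize(t[80:230,180:380],(400,300),interpolation=cv2.INTER_CUBIC)
o[300:,400:]=cv2.resize(f,(400,300))
save(o,"v20.png")
```

```text
t 59.60 pos [4.105e-01 1.000e-04 3.560e-01] x_r 0.3418 y_r 0.2273 close 56.9 grip 0.0527 F [-0.9 -0.2  0.1]
```

View pics/v20.png

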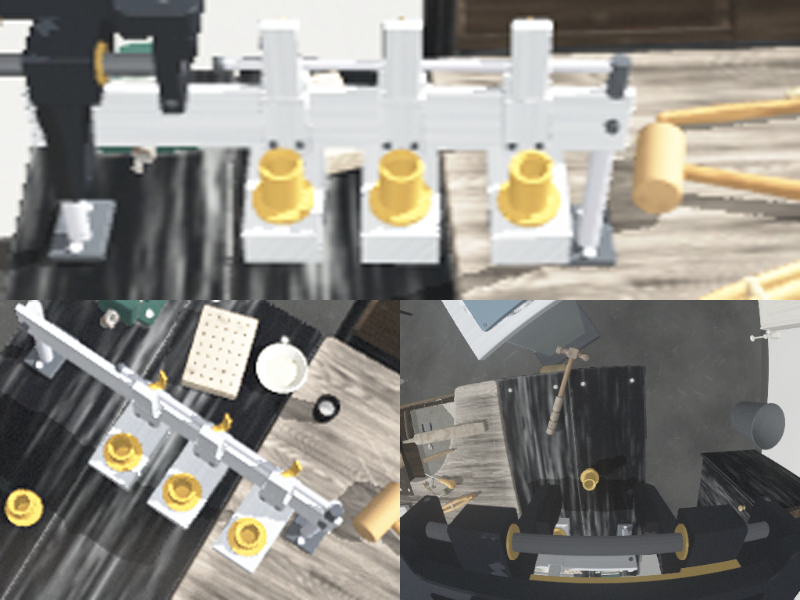

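All three holders hang in line with the flags, with the sockets flush: tabs at (280,60), (403,60), (530,60) in the scene crop, flags directly behind them in the top crop. One numeric check of their y, then hand in.

Run:
```python
from h import *
R={}
for n in ["t20","s20"]:
    d=np.load(n+".npz");f,K,T=d["f"],d["K"],d["T"]
    for x in gold(f,100,1500,(14,80,60)):
        p=onz(K,T,x[0],x[1],.127)
        if .56<p@xr<.62 and -.05<p@yr<.2: print(n,x[3],"x_r %.4f y_r %.4f"%(p@xr,p@yr))
    print([("%.4f"%(proj(K,T,.642*xr+m*yr+[0,0,.16])[0])) for m in (.1379,.0612,-.0192)])
```

```text
t20 (294, 189, 19, 19) x_r 0.5839 y_r -0.0197
t20 (261, 167, 20, 19) x_r 0.5845 y_r 0.0619
t20 (232, 147, 19, 19) x_r 0.5849 y_r 0.1365
['256.2616', '287.4980', '320.6984']
s20 (299, 170, 19, 23) x_r 0.5806 y_r -0.0200
s20 (261, 170, 18, 23) x_r 0.5809 y_r 0.0621
s20 (226, 169, 18, 23) x_r 0.5820 y_r 0.1373
['234.8028', '270.0899', '307.1940']
```

The holders are within about 1 mm of the marks, and the bores at x_r ≈ 0.584 match hooks resting on the bar.

```bash
python3 -c "
from h import *
print(r.job_done())"
```

```text
the job is handed in; nothing more can be done
None
```

I handed the job in: all three holders have a socket pressed home and hang at rest, one to a mark. By the camera check each is within about 1.5 mm of its mark. The spare socket, loupe and ring clamp were left in place, and I have no judging result back.

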